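# Put solder and brass wool into the dry-keeping pot and close it

## Robot

A 6-joint arm with a two-finger parallel gripper is mounted at the origin on the work surface; the furniture and walls round the work are solid. World frame = base frame: x ahead of the robot, y to its left, z up, the work surface at z = 0. Lengths are in m, angles in rad, forces in N, time in s.
With the tool pointing down it reaches from about 0.375 to 0.9 m from the base axis. Payload 3.1 kg.
Tool frame: the origin (TCP) lies at the very end of the fingers, on their centre line; the grasp point (between the pads) lies 19 mm behind it (ctrl.grip_depth is the distance from the TCP to the grasp point, in m); z points along the fingers, y is the line along which they close (so a half turn about z gives the same grasp; the last joint's range is limited). The gripper opens to 85 mm and grips with 20 to 120 N. Pads are 22 mm wide; open, the fingers measure 114 mm over their backs; the gripper's body (76 mm by 85 mm) begins 54 mm behind the grasp point. The pads swing forward as they close: fully open they stand 13 mm farther back than shut.
Start: joints at [-1.294, 0.527, 1.433, -0, 1.181, -0.178], TCP at [0.275, -0.561, 0.231] pointing down, gripper open.
Joint ranges: [-3.08, 3.08], [-0.75, 2.2], [0.22, 2.44], [-1.43, 4.57], [0, 2.65], [-2.85, 2.85]. Speed limits (rad/s): [2.79, 2.79, 3.14, 3.14, 3.14, 3.14].

## Interface

Orientations are given as a rotation vector (axis times angle).
In Python, from rig import ctrl, viewer gives the robot as it stands.
- The arm moves only by the tool arm_command, never from a script. Its argument "commands" is a list of rows, each a list of 4 numbers: the shift along the tool's x, y, z in mm, then the turn about the tool's z in degrees. In form: [[dx, dy, dz, roll], ...]. A call has 1 to 8 rows; each row shifts and turns the commanded pose from where the row before left it, along the tool's axes as they then stand; what a row does not reach is not made up. A row lasts 1/8 s, in which the tool goes at most 62.5 mm and 10.7 degrees, less where a joint would pass 70% of its speed; a pose out of reach is approached as far as the arm can. A call with a gripper value outside its range is refused whole. "claw" is the opening, from -1 (shut) to 1 (fully open), set as the call begins (left out, the last holds). The fingers move at their own pace and stop on an object; the grip force is fixed at half the most. Time passes only in rows, so rows that do not move let the fingers close. It gives the time, the measured TCP pose, the force, the opening and the grip force at its end, in the units of the state.
- ctrl.read_state(): the state, without advancing time (a new reading comes with each control period).
- viewer.capture(name): name is "side" or "top" or "wrist"; returns a dict with "color" (480x640x3 uint8, red, green, blue), "fx", "fy", "cx", "cy" (pixels), "world_to_cam" (4x4, takes a point from world to camera coordinates); the wrist camera has in their place "tool_from_camera" (4x4, takes a point from camera to tool coordinates, whose origin is the TCP and whose axes are the flange's). Camera axes: x right, y up, looking along -z (the intrinsics and any distortion apply to the point x, -y, -z); pixel columns grow to the right and rows downward; lengths in m; the calibration is good to about 2 mm. The wrist camera is an equidistant fisheye: a pixel r from the principal point sees the ray r / f radians off the axis. A picture is of the moment at which its call begins: read the wrist's pose just before it. There is no depth.
- ctrl.close_job(): hands the job in; it is judged then, once.
The state is a dict: "clock": time; "joint_positions": joint angles; "joint_vel": joint speeds; "joint_torque": joint torques, N m; "tcp_pos": TCP position; "ee_rot": TCP orientation; "ft_force": force on the tool from outside, world axes, zero at the start; "moment": the same for the moment, N m; "grip_width": finger opening in m; "grasp_force": force on a finger pad.
Only numpy, scipy, OpenCV 4.12 (cv2) and the standard library are available. Lean on these libraries where they do the work, as an engineer would, in place of code of your own. Each camera call takes 0.05 s, during which the arm holds its last target. There are 200 camera calls.

## Task

Put the solder spools and the tins of brass wool on the bench away in the dry-keeping pot: lift off its loose lid and lay it flat on the bench, then stand every tin and spool upright on the pot's floor, side by side. Then lay the lid back on the rim with its three tongues resting on the rim well away from the notches, turn it there on the rim (this wipes the seal) until the tongues drop into the notches and the lid sits fully home, and last swing the hold-down bar in over the lid as far as it goes. Leave the multimeter, the pliers and the tape roll alone.

Things in the scene. Friction and masses are not known exactly. Their poses are not given: they have to be found in the camera images.
- pot: Round open aluminium pot fixed to the bench, 226 mm outside, bore 210 mm, rim 66 mm and inner floor 5 mm above the bench. Origin: centre of the underside, z up. Three equal notches in the rim, 26 mm wide and 9 mm deep, centred at 0, 120 and 240 degrees from the pot's x axis (counter-clockwise from above). A post for the hold-down bar stands at its -y side, 90 mm high.
- pot_floor (a point): Centre of the pot's inner floor, 5 mm above the bench; axes as the pot's.
- pot_rim (a point): Centre of the pot's mouth at rim height, 66 mm above the bench; axes as the pot's. With its tongues on the rim the lid rides with its origin 6 mm below this point; turned to the pot by 0, 120 or 240 degrees (within about 2.5) the tongues drop 8 mm into the notches and its origin is 14 mm below this point: home.
- lid: Loose round lid, 0.35 to 0.6 kg, at the start on the pot out of key: flange 232 mm across, 6 mm thick, over a solid round spigot 204 mm across, 14 mm deep (3 mm play all round in the bore). Three tongues 16 mm wide, 8 mm deep, stick out under the flange at 0, 120 and 240 degrees from the lid's x axis, as wide as the rim. Origin: centre of the spigot's underside (on the bench when laid down), z up.
- lid_handle (a point): Grip point of the lid's straight rib handle, 42 mm above the lid's origin; axes as the lid's. The rib runs along the lid's x, 90 mm long, 16 mm wide (grip across, along the lid's y), from 20 to 50 mm above the lid's origin.
- bar (a joint): Hold-down bar (steel, 18 mm wide, 8 thick, reaching 56 mm from its pivot) that swings level on the pot's post. 0 rad: points at the pot's centre, over the lid's edge (end stop); grows as it swings outward, clockwise from above, to 2.1. About 1 N at the knob moves it; it stays where left. 2.5 mm above a seated lid's flange; a lid riding on its tongues blocks it.
- bar_pivot (a point): Pivot of the hold-down bar, 132 mm from the pot's centre on its -y side, at the height of the bar's underside, 74.5 mm above the bench.
- bar_knob (a point): Top end of the upright round knob on the bar, 14 mm in diameter, 45 mm from the pivot, standing from 82.5 to 108.5 mm above the bench. The bar points from the pivot to the knob.
- tin_1: A tin of brass wool (tip cleaner), round, gold, open on top; 62 mm in diameter, its wall 28 mm high, 39 mm with the wool. Origin: centre of the underside, z up. May be absent.
- tin_2: Another such tin of brass wool (tip cleaner), round, gold, open on top; 62 mm in diameter, its wall 28 mm high, 39 mm with the wool. Origin: centre of the underside, z up. May be absent.
- spool_small: Small solder spool standing on its flange, 44 mm in diameter, 34 mm high. Origin: centre of the underside, z up. May be absent.
- spool_large: Larger solder spool standing on its flange, 52 mm in diameter, 40 mm high. Origin: centre of the underside, z up. May be absent.
- multimeter: Hand multimeter lying on the bench, 135 x 68 x 40 mm. Bystander, leave alone. Origin: centre of the underside.
- pliers: Needle-nose pliers with red handles lying on the bench, 160 x 46 x 10 mm. Bystander, leave alone. Origin: centre of the underside.
- tape: Dark tape roll lying on the bench, 55 mm across, 19 mm high. Bystander, leave alone. Origin: centre of the underside.
Mind the look-alikes: they are no part of the job. What is shaped like the tin_2 but white is not meant. What is shaped like the spool_large but white is not meant.

How it is judged:
By the outcome, as a careful person would: the job done as asked, in the order asked, and still so for the second after the job is handed in, with the robot touching nothing.
Of tin_1, tin_2, spool_small, spool_large only 2 to 4 are there at a start; the rules pass over those that are not, and their reading is None.
At some moment in a run one of tin_1, tin_2, spool_small, spool_large may be knocked a few centimetres aside while the robot is not near it.
It also fails if it takes over 210 s, if anything falls off the work surface, if the arm or the gripper's body presses on something with over 40 N, if the wrist force passes 120 N, or if a joint passes its speed limit or range.

## Working session

There is one attempt and no reset: what is moved stays moved. The work goes in short steps, Python scripts to look and compute and a tool call to move; the robot and the scene stay as the last step left them, time stands still between calls to the robot, and variables do not carry over. Pictures are saved under pics/ and viewed, at most 14 in all, crops included, and the job is handed in when it is done.

Besides the shell and the picture viewer there is one more tool, called by a JSON object that holds its "name" and its "arguments", one argument or row to a line. arm_command: Moves the arm, as the interface text tells. Its arguments: {"type":"object","properties":{"commands":{"type":"array","items":{"type":"array","items":{"type":"number"}}},"claw":{"type":"number"}},"required":["commands"]}

```bash
ls; mkdir -p pics; python3 - <<'E'
from rig import ctrl, viewer
import cv2, numpy as np
s=ctrl.read_state(); print({k:np.round(v,3) if v is not None else v for k,v in s.items()}, ctrl.grip_depth)
for n in ("top","side"):
    c=viewer.capture(n); cv2.imwrite(f"pics/{n}0.png",c["color"][:,:,::-1]); print(n,c["fx"],c["fy"],c["cx"],c["cy"],np.round(c["world_to_cam"],4).tolist(),[k for k in c])
E
```

```text
pics
{'clock': np.float64(0.0), 'joint_positions': array([-1.293,  0.528,  1.434, -0.   ,  1.181, -0.179]), 'joint_vel': array([ 0.001, -0.   , -0.003, -0.001, -0.001, -0.002]), 'joint_torque': array([-0.0000e+00, -4.4235e+01, -1.7803e+01, -0.0000e+00,  8.0000e-03,
        0.0000e+00]), 'tcp_pos': array([ 0.275, -0.56 ,  0.23 ]), 'ee_rot': array([-3.058, -0.709,  0.   ]), 'ft_force': array([ 1.231, -0.286, -1.095]), 'moment': array([-0.022, -0.01 , -0.036]), 'grasp_force': np.float64(0.0), 'grip_width': np.float64(0.085)} 0.0187
top 601.0571515106996 601.0571515106996 322.87989193968235 237.0770273442706 [[-0.025, -0.9997, -0.0084, -0.0827], [0.9971, -0.0255, 0.0712, -0.5637], [-0.0714, -0.0066, 0.9974, -1.5854], [0.0, 0.0, 0.0, 1.0]] ['color', 'fx', 'fy', 'cx', 'cy', 'world_to_cam']
side 596.396942760051 596.396942760051 329.5027942160315 233.23700664522062 [[-0.9973, -0.0735, 0.0041, 0.5237], [0.0366, -0.4472, 0.8937, -0.1244], [-0.0639, 0.8914, 0.4487, -1.4171], [0.0, 0.0, 0.0, 1.0]] ['color', 'fx', 'fy', 'cx', 'cy', 'world_to_cam']
```

View pics/top0.png

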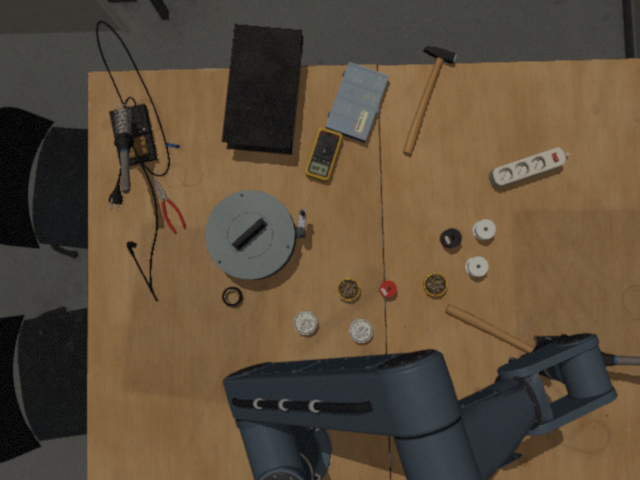

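View pics/side0.png

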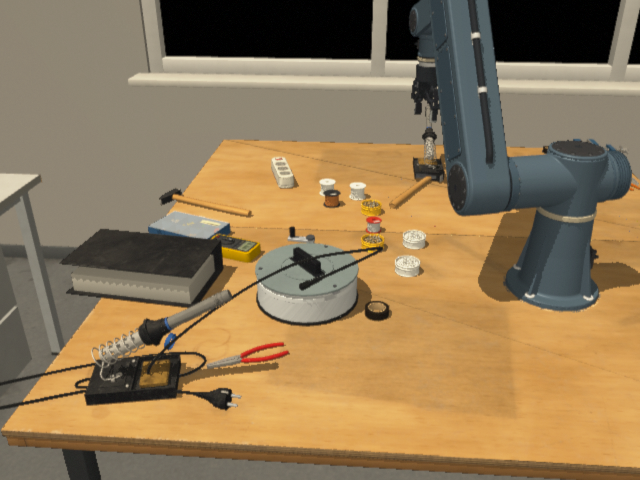

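The top view shows the lid and pot at about (250,235) and the bar post at (302,225). The candidates are:
- **Gold tins:** (348,289) and (435,285). These are meant.
- **White tins:** (306,323) and (361,331). They are look-alikes.
- **Red small spool:** (388,290). This is meant.
- **Brown/dark spool:** (451,238). This is the large spool.
- **White spools:** (484,230) and (477,267). They are look-alikes.

The side view shows a cable or probe near the pot, from (305,285) to (380,248). I'll triangulate it next.

```bash
cat > h.py <<'E'
from rig import ctrl, viewer
import cv2, numpy as np
from scipy.spatial.transform import Rotation as Rn
np.set_printoptions(precision=4,suppress=True)
def cap(n):
    s=ctrl.read_state(); c=viewer.capture(n); c["s"]=s; c["name"]=n; return c
def ray(c,u,v):
    if c["name"]=="wrist":
        p=np.array([u-c["cx"],v-c["cy"]]); r=np.hypot(*p); th=r/c["fx"]; k=np.sin(th)/max(r,1e-9)
        d=np.array([p[0]*k,-p[1]*k,-np.cos(th)])
        T=np.eye(4); T[:3,:3]=Rn.from_rotvec(c["s"]["ee_rot"]).as_matrix(); T[:3,3]=c["s"]["tcp_pos"]
        M=T@np.asarray(c["tool_from_camera"])
    else:
        d=np.array([(u-c["cx"])/c["fx"],-(v-c["cy"])/c["fy"],-1]); M=np.linalg.inv(c["world_to_cam"])
    d=M[:3,:3]@d; return M[:3,3],d/np.linalg.norm(d)
def onz(c,u,v,z):
    o,d=ray(c,u,v); return o+d*(z-o[2])/d[2]
def tri(rays):
    A=np.zeros((3,3)); b=np.zeros(3)
    for o,d in rays:
        P=np.eye(3)-np.outer(d,d); A+=P; b+=P@o
    x=np.linalg.solve(A,b); return x, max(np.linalg.norm((np.eye(3)-np.outer(d,d))@(x-o)) for o,d in rays)
def proj(c,p):
    if c["name"]=="wrist":
        T=np.eye(4); T[:3,:3]=Rn.from_rotvec(c["s"]["ee_rot"]).as_matrix(); T[:3,3]=c["s"]["tcp_pos"]
        q=np.linalg.inv(T@np.asarray(c["tool_from_camera"]))@np.r_[p,1]
        r=np.hypot(q[0],q[1]); th=np.arctan2(r,-q[2]); k=th*c["fx"]/max(r,1e-9)
        return np.array([c["cx"]+q[0]*k,c["cy"]-q[1]*k])
    q=c["world_to_cam"]@np.r_[p,1]; return np.array([c["cx"]-c["fx"]*q[0]/q[2],c["cy"]+c["fy"]*q[1]/q[2]])
def blobs(c,lo,hi,roi,amin=20):
    x0,y0,x1,y1=roi; h=cv2.cvtColor(c["color"],cv2.COLOR_RGB2HSV)
    m=cv2.inRange(h,np.array(lo),np.array(hi)); z=np.zeros_like(m); z[y0:y1,x0:x1]=m[y0:y1,x0:x1]
    z=cv2.morphologyEx(z,cv2.MORPH_CLOSE,np.ones((5,5)))
    out=[]
    for k in cv2.findContours(z,cv2.RETR_EXTERNAL,cv2.CHAIN_APPROX_NONE)[0]:
        if cv2.contourArea(k)>=amin: (x,y),r=cv2.minEnclosingCircle(k); out.append((round(cv2.contourArea(k)),np.round(cv2.moments(k)["m10"]/cv2.moments(k)["m00"],1),np.round(cv2.moments(k)["m01"]/cv2.moments(k)["m00"],1),round(r,1),cv2.boundingRect(k)))
    return out
def move(dx,dy,yaw=None):
    "tool-frame shift for a world shift; prints"
    s=ctrl.read_state(); R=Rn.from_rotvec(s["ee_rot"]).as_matrix(); return R.T@np.array(dx)
E
python3 - <<'E'
from h import *
t=cap("top"); s=cap("side")
print("probe ends",tri([ray(t,127,243),ray(s,305,285)]),tri([ray(t,157,300),ray(s,380,248)]))
print("gold top",blobs(t,(18,110,60),(35,255,255),(325,260,470,310)))
print("gold side",blobs(s,(18,110,60),(35,255,255),(340,190,400,260)))
print("red top",blobs(t,(0,150,90),(8,255,255),(370,270,410,310)),blobs(t,(172,150,90),(180,255,255),(370,270,410,310)))
print("red side",blobs(s,(0,150,90),(8,255,255),(355,205,395,245)),blobs(s,(172,150,90),(180,255,255),(355,205,395,245)))
print("dark top",blobs(t,(0,0,0),(180,255,75),(425,215,468,255)))
print("lid top",blobs(t,(60,8,60),(120,90,200),(190,170,330,300),300))
print("handle top",blobs(t,(0,0,0),(180,255,60),(215,205,285,262),100))
a=cv2.resize(t["color"][180:310,190:510],None,fx=2.5,fy=2.5,interpolation=cv2.INTER_CUBIC)
b=cv2.resize(s["color"][175:330,240:440],None,fx=2,fy=2,interpolation=cv2.INTER_CUBIC)
im=np.zeros((600,800,3),np.uint8); im[:a.shape[0],:a.shape[1]]=a; 
cv2.imwrite("pics/c1.png",np.vstack([a,cv2.resize(s["color"][180:290,240:440],None,fx=2.5,fy=2.5)[:270].astype(np.uint8) if 0 else np.hstack([cv2.resize(s["color"][180:300,240:440],None,fx=2.25,fy=2.25),np.zeros((270,350,3),np.uint8)])])[:600,:,::-1])
E
```

```text
probe ends (array([0.5439, 0.367 , 0.2003]), np.float64(0.0023699494918990303)) (array([0.4119, 0.2865, 0.2357]), np.float64(0.0011743370548768916))
gold top [(437, np.float64(348.0), np.float64(288.6), 13.9, (336, 277, 25, 28)), (442, np.float64(434.9), np.float64(283.9), 12.7, (422, 272, 26, 25))]
gold side [(361, np.float64(372.2), np.float64(242.4), 13.7, (361, 234, 26, 20)), (312, np.float64(370.9), np.float64(206.9), 13.4, (360, 194, 27, 22))]
red top [(205, np.float64(387.8), np.float64(288.4), 8.9, (379, 281, 18, 17))] []
red side [(60, np.float64(373.2), np.float64(219.5), 7.1, (366, 217, 15, 6))] []
dark top [(347, np.float64(450.7), np.float64(239.3), 11.9, (440, 229, 22, 24))]
lid top [(5824, np.float64(250.1), np.float64(234.8), 46.2, (206, 191, 93, 88))]
handle top [(408, np.float64(249.8), np.float64(234.8), 20.0, (232, 218, 35, 33))]
```

View pics/c1.png

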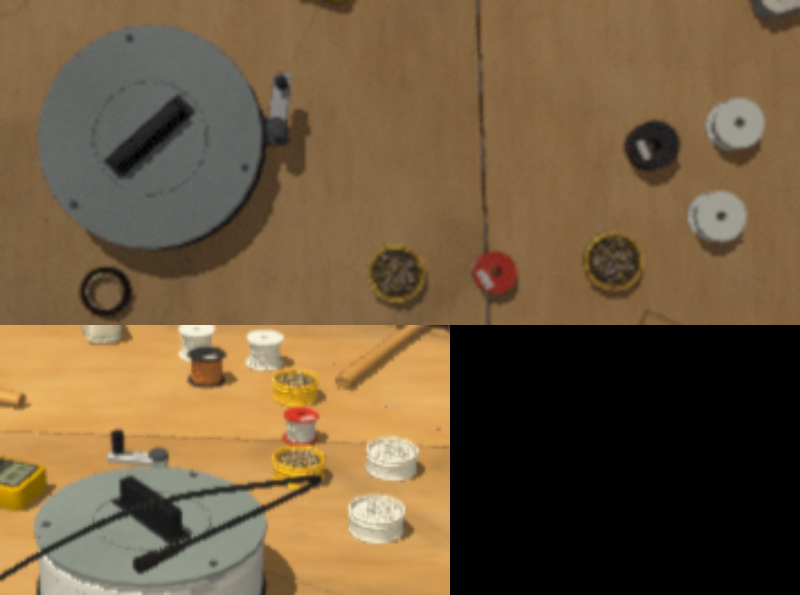

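The crop confirms the two gold tins, the red small spool and the dark or copper large spool, and the white ones are look-alikes. The lid shows three bolt dots, and one of them lies in line with the rib. The cable near the pot is at y > 0.28 and 0.2–0.24 m high, so I will keep clear of it.

```bash
python3 - <<'E'
from h import *
t=cap("top"); s=cap("side")
C=onz(t,250.1,234.8,.08); print("lid c",C, "handle c z.11",onz(t,249.8,234.8,.108))
for d in [(242,195),(288,247),(219.6,262)]:
    p=onz(t,*d,.08)-C; print("dot",np.degrees(np.arctan2(p[1],p[0])),np.hypot(p[0],p[1]))
P=onz(t,301.5,232.5,.09); K=onz(t,302.5,212,.1085)
print("post",P,np.degrees(np.arctan2(*(P-C)[1::-1])),np.hypot(*(P-C)[:2]),"knob",K, np.hypot(*(K-P)[:2]))
# heights from two views
print("knob tri",tri([ray(t,302.5,212),ray(s,292,228)]))
print("rib top c tri",tri([ray(t,249.8,234.0),ray(s,(240+124/2.25+240+183/2.25)/2,180+(482-325+525-325)/2/2.25)]))
for n,u,v,z in (("tinA",348.5,290,.028),("tinB",435,285,.028),("red",388,290,.034),("dark",451,238.5,.04),("dish1",372,222,.01),("mm",320,182,.03),("whtin",361,331,.03),("whtin2",306,323,.03),("tape",232,296,.01)): print(n,onz(t,u,v,z))
print("tinA tri",tri([ray(t,348.5,290),ray(s,373.2,240)]),"tinB",tri([ray(t,435,285),ray(s,371,205)]),"red",tri([ray(t,388,290),ray(s,373.7,219.5)]),"dark",tri([ray(t,451,238),ray(s,240+207/2.25,180+(354-325)/2.25)]))
print(Rn.from_rotvec(s["s"]["ee_rot"]).as_matrix())
w=cap("wrist"); print(w["tool_from_camera"],w["fx"],w["cx"],w["cy"])
E
```

```text
lid c [0.5678 0.0898 0.08  ] handle c z.11 [0.5656 0.087  0.108 ]
dot 10.525595171906593 0.10551087180516544
dot -109.2900488720359 0.10265778933057326
dot 130.54606232542798 0.1045800977568605
post [ 0.5695 -0.043   0.09  ] -89.24870987959362 0.13283697465618513 knob [ 0.62   -0.0475  0.1085] 0.05067826480842665
knob tri (array([ 0.6206, -0.0473,  0.1043]), np.float64(8.5350550061881e-05))
rib top c tri (array([0.5677, 0.0885, 0.0951]), np.float64(0.0009856755744999208))
tinA [ 0.4191 -0.161   0.028 ]
tinB [ 0.4266 -0.3894  0.028 ]
red [ 0.4166 -0.2646  0.034 ]
dark [ 0.5476 -0.434   0.04  ]
dish1 [ 0.5994 -0.2299  0.01  ]
mm [ 0.7083 -0.0929  0.03  ]
whtin [ 0.3112 -0.1907  0.03  ]
whtin2 [ 0.3356 -0.047   0.03  ]
tape [0.4106 0.1498 0.01  ]
tinA tri (array([ 0.4201, -0.1613,  0.0212]), np.float64(0.0010966614362337998)) tinB (array([ 0.428 , -0.3907,  0.0206]), np.float64(0.0015611856002224554)) red (array([ 0.4188, -0.2647,  0.0324]), np.float64(0.002222148950513274)) dark (array([ 0.5494, -0.4346,  0.0372]), np.float64(0.00030279478653375507))
[[ 0.8979  0.4402 -0.0003]
 [ 0.4402 -0.8979  0.001 ]
 [ 0.0002 -0.001  -1.    ]]
[[ 0.0007  0.9589  0.2836  0.0728]
 [ 1.     -0.0005 -0.0007  0.0006]
 [-0.0005  0.2836 -0.9589 -0.1435]
 [ 0.      0.      0.      1.    ]] 371.64829954431775 316.5695505669986 240.3965049073698
```

The measurements agree with the text: the post is 133 mm from the centre, the knob is 104 mm high, and the spools and tins come out at the right heights. I'll move above the lid and line the fingers up across the rib.

{"name": "arm_command", "arguments": {
  "commands": [
    [34,-28,0,0],
    [34,-28,0,0],
    [34,-28,0,0],
    [34,-28,0,0],
    [34,-28,0,0],
    [34,-28,0,0],
    [34,-28,0,0],
    [34,-28,0,0]
  ],
  "claw": 0
}}

```text
clock: 1.35
tcp_pos: [0.4213, -0.2391, 0.2315]
ee_rot: [3.06, 0.709, 0.001]
ft_force: [0.3, -1.3, -0.3]
grip_width: 0.0427
grasp_force: 0.0
```

{"name": "arm_command", "arguments": {
  "commands": [
    [34,-28,0,0],
    [34,-28,0,0],
    [34,-28,0,0],
    [34,-28,0,0],
    [34,-28,0,0],
    [34,-28,0,0],
    [34,-28,0,0],
    [34,-28,0,0]
  ]
}}

```text
clock: 2.35
tcp_pos: [0.567, 0.0819, 0.2314]
ee_rot: [3.06, 0.71, 0.001]
ft_force: [0.2, 0.0, -0.5]
grip_width: 0.0422
grasp_force: 0.0
```

{"name": "arm_command", "arguments": {
  "commands": [
    [0,0,0,-10.5],
    [0,0,0,-10.5],
    [0,0,0,-10.5],
    [0,0,0,-10.5],
    [0,0,0,-10.5],
    [0,0,0,-10.5],
    [0,0,0,-10.5],
    [0,0,0,-10.5]
  ]
}}

```text
clock: 3.35
tcp_pos: [0.5664, 0.0806, 0.2314]
ee_rot: [1.791, 2.581, 0.0]
ft_force: [-0.1, -0.4, -0.2]
grip_width: 0.0428
grasp_force: 0.0
```

{"name": "arm_command", "arguments": {
  "commands": [
    [0,0,0,-10.5],
    [0,0,0,-10],
    [0,0,0,0],
    [0,0,0,0]
  ]
}}

```text
clock: 3.85
tcp_pos: [0.5664, 0.0806, 0.2313]
ee_rot: [-1.316, -2.853, -0.0]
ft_force: [-0.3, 0.4, 1.2]
grip_width: 0.0431
grasp_force: 0.0
```

```bash
python3 - <<'E'
from h import *
w=cap("wrist"); t=cap("top"); s=w["s"]; R=Rn.from_rotvec(s["ee_rot"]).as_matrix()
print(s["clock"],s["tcp_pos"],np.degrees(np.arctan2(R[1,0],R[0,0])),s["joint_positions"],s["grip_width"])
im=cv2.cvtColor(w["color"],cv2.COLOR_RGB2BGR)
for p in [(.567,.089,.108)]: cv2.circle(im,tuple(int(x) for x in proj(w,p)),3,(0,0,255),1)
cv2.imwrite("pics/w1.png",im)
E
```

```text
3.85 [0.5664 0.0806 0.2313] 130.47334149530582 [-0.054   0.4561  1.5678  0.      1.1176 -0.7604] 0.043066446367445575
```

View pics/w1.png

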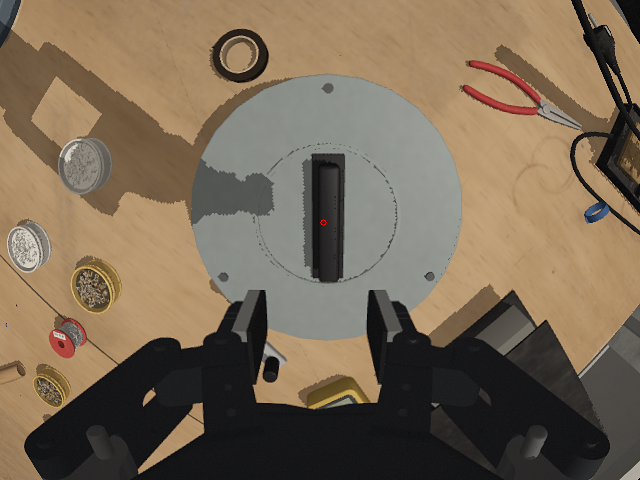

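The wrist view shows the rib top between about (320..340, 163..282), the dots at (328,88), (430,276) and (223,277), and the lid edge. I'll fit the lid centre and rib from these and get heights by matching with the top view.

```bash
cat >> h.py <<'E'
def yaw(s):
    R=Rn.from_rotvec(s["ee_rot"]).as_matrix(); return np.degrees(np.arctan2(R[1,0],R[0,0]))
def totool(s,d): return 1000*Rn.from_rotvec(s["ee_rot"]).as_matrix().T@np.asarray(d)
def circ(P):
    A=np.c_[2*P[:,:2],np.ones(len(P))]; x=np.linalg.lstsq(A,(P[:,:2]**2).sum(1),rcond=None)[0]; return x[:2],np.sqrt(x[2]+x[0]**2+x[1]**2)
def rfit(P,n=300,tol=.002):
    rng=np.random.default_rng(0); best=None
    for _ in range(n):
        c,r=circ(P[rng.choice(len(P),3,False)]); k=abs(np.hypot(*(P[:,:2]-c).T)-r)<tol
        if best is None or k.sum()>best.sum(): best=k
    return (*circ(P[best]),best.sum(),len(P))
E
python3 - <<'E'
from h import *
w=cap("wrist"); t=cap("top"); s=w["s"]
g=cv2.cvtColor(w["color"],cv2.COLOR_RGB2HSV)
m=((g[:,:,1]<60)&(g[:,:,2]>60)).astype(np.uint8); m[345:]=0;m[:,480:]=0;m[:,:180]=0; m[285:,215:445]=0
m=cv2.morphologyEx(m,cv2.MORPH_OPEN,np.ones((5,5)))
k=max(cv2.findContours(m,cv2.RETR_EXTERNAL,cv2.CHAIN_APPROX_NONE)[0],key=cv2.contourArea)[:,0]
k=k[k[:,1]<280]
for z in (.078,.08,.082):
    print(z,rfit(np.array([onz(w,*p,z) for p in k])))
v=g[:,:,2]; 
a=onz(w,330,163,.11);b=onz(w,330,282,.11);print("rib",(a+b)/2,np.linalg.norm(a-b),np.degrees(np.arctan2(*(a-b)[1::-1])),"width",np.linalg.norm(onz(w,319.5,222,.11)-onz(w,340.5,222,.11)))
D=[onz(w,*p,.08) for p in [(328,88),(430,276),(223,277)]]; c=sum(D)/3
print("dots c",c,[(np.degrees(np.arctan2(*(d-c)[1::-1])),np.hypot(*(d-c)[:2])) for d in D])
for (u,q) in zip([(328,88),(430,276),(223,277)],[(219.6,262),(242,195),(288,247)]): print("dot z",tri([ray(w,*u),ray(t,*q)]))
print("ribtop z",tri([ray(w,330,222),ray(t,249,233.5)]))
print("knob",onz(w,271,362,.1085))
E
```

```text
0.078 (array([0.5715, 0.0893]), np.float64(0.11551615333616105), np.int64(525), 816)
0.08 (array([0.5711, 0.0896]), np.float64(0.11473771685176712), np.int64(525), 816)
0.082 (array([0.5708, 0.0899]), np.float64(0.11395928036737409), np.int64(525), 816)
rib [0.5712 0.091  0.11  ] 0.09082693357883201 131.09468700097926 width 0.015416469215332834
dots c [0.5716 0.0891 0.08  ] [(np.float64(130.6681208836535), np.float64(0.10440703139861408)), (np.float64(10.881331509976638), np.float64(0.10481474504866282)), (np.float64(-109.4178337100092), np.float64(0.10494842680423064))]
dot z (array([0.5014, 0.1721, 0.0576]), np.float64(0.0014884169138872072))
dot z (array([0.671 , 0.1089, 0.0859]), np.float64(0.0007156196264910872))
dot z (array([ 0.535 , -0.0074,  0.0849]), np.float64(0.0014372857050229436))
ribtop z (array([0.5707, 0.0905, 0.0992]), np.float64(0.001097840074448902))
knob [ 0.6132 -0.0341  0.1085]
```

{"name": "arm_command", "arguments": {
  "commands": [
    [4.2,9.8,25,0.5],
    [0,0,25,0],
    [0,0,25,0],
    [0,0,25,0],
    [0,0,25,0],
    [0,0,15,0],
    [0,0,5,0],
    [0,0,0,0]
  ]
}}

```text
clock: 5.05
tcp_pos: [0.5714, 0.0901, 0.0865]
ee_rot: [1.325, 2.848, 0.0]
ft_force: [-0.3, 0.9, 0.6]
grip_width: 0.0426
grasp_force: 0.0
```

{"name": "arm_command", "arguments": {
  "commands": [
    [0,0,0,0],
    [0,0,0,0],
    [0,0,0,0],
    [0,0,0,0],
    [0,0,0,0],
    [0,0,0,0]
  ],
  "claw": -1
}}

```text
clock: 5.8
tcp_pos: [0.5716, 0.09, 0.0874]
ee_rot: [1.324, 2.847, 0.001]
ft_force: [-0.6, -0.2, 5.2]
grip_width: 0.0148
grasp_force: 60.1
```

{"name": "arm_command", "arguments": {
  "commands": [
    [0,0,-5,0],
    [0,0,-10,0],
    [0,0,-20,0],
    [0,0,-25,0],
    [0,0,-25,0],
    [0,0,-25,0],
    [0,0,0,0],
    [0,0,0,0]
  ]
}}

```text
clock: 6.8
tcp_pos: [0.5701, 0.0902, 0.1953]
ee_rot: [-1.324, -2.847, 0.001]
ft_force: [-0.4, -0.0, -4.6]
grip_width: 0.0148
grasp_force: 58.9
```

```bash
python3 - <<'E'
from h import *
t=cap("top"); s=cap("side"); print(s["s"]["clock"],s["s"]["tcp_pos"],yaw(s["s"]),s["s"]["ft_force"],s["s"]["joint_positions"])
a=cv2.resize(t["color"][150:330,190:510],None,fx=2.5,fy=2.5,interpolation=cv2.INTER_CUBIC)
b=cv2.resize(s["color"][190:330,240:400],None,fx=1.07,fy=1.07,interpolation=cv2.INTER_CUBIC)
cv2.imwrite("pics/c2.png",np.vstack([a,np.hstack([b,np.zeros((b.shape[0],800-b.shape[1],3),np.uint8)])])[:600,:,::-1])
cv2.imwrite("pics/c3.png",cv2.resize(s["color"][190:340,240:440],None,fx=4,fy=4,interpolation=cv2.INTER_CUBIC)[:,:,::-1])
E
```

```text
6.85 [0.5699 0.0902 0.195 ] 130.11132937198096 [-0.9531 -0.0619 -4.4015] [-0.0367  0.5088  1.5906  0.0001  1.0453 -0.7368]
```

View pics/c3.png

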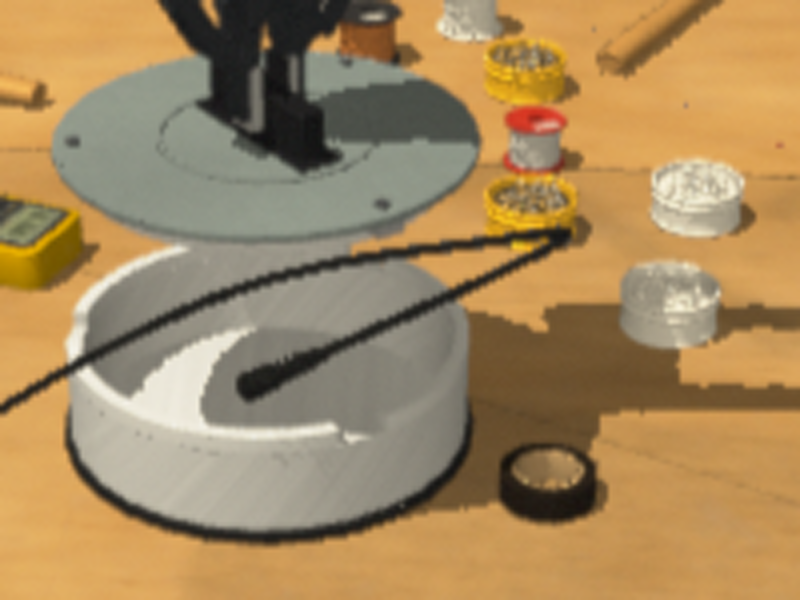

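The lid is lifted and weighs about 0.45 kg. A tongue is visible under a dot at (400,225), so the dots mark the tongues. The pot is empty. Next I carry the lid over the free patch at about (0.60, -0.235) and re-check the neighbours before lowering.

{"name": "arm_command", "arguments": {
  "commands": [
    [-22,-15,0,0],
    [-22,-15,0,0],
    [-22,-15,0,0],
    [-22,-15,0,0],
    [-22,-15,0,0],
    [-22,-15,0,0],
    [-22,-16,0,0],
    [-22,-16,0,0]
  ]
}}

```text
clock: 7.9
tcp_pos: [0.5905, -0.1236, 0.1948]
ee_rot: [-1.324, -2.846, 0.0]
ft_force: [0.3, -0.1, -4.2]
grip_width: 0.0149
grasp_force: 58.9
```

{"name": "arm_command", "arguments": {
  "commands": [
    [-23,-16,0,0],
    [-23,-16,0,0],
    [-23,-16,0,0],
    [-23,-16,0,0],
    [0,0,0,0],
    [0,0,0,0]
  ]
}}

```text
clock: 8.65
tcp_pos: [0.601, -0.2344, 0.1955]
ee_rot: [-1.325, -2.846, -0.001]
ft_force: [-0.2, -0.3, -5.5]
grip_width: 0.0149
grasp_force: 59.0
```

```bash
cat >> h.py <<'E'
def things(t):
    for n,lo,hi,z in (("gold",(18,110,60),(35,255,255),.03),("red",(0,150,90),(8,255,255),.034),("dark",(0,0,0),(180,255,75),.04)):
        roi=(325,225,510,320) if n!="dark" else (425,205,475,265)
        for b in blobs(t,lo,hi,roi,80): print(n,b[0],b[1:4],onz(t,b[1],b[2],z)[:2])
E
python3 - <<'E'
from h import *
t=cap("top"); things(t); s=t["s"]; print(s["clock"],s["tcp_pos"],yaw(s))
E
```

```text
gold 450 (np.float64(434.8), np.float64(283.8), 13.7) [ 0.4298 -0.3887]
dark 314 (np.float64(450.6), np.float64(238.5), 10.8) [ 0.5476 -0.4329]
8.65 [ 0.601  -0.2344  0.1955] 130.08968172946243
```

{"name": "arm_command", "arguments": {
  "commands": [
    [0,0,25,0],
    [0,0,30,0],
    [0,0,30,0],
    [0,0,30,0],
    [0,0,25,0],
    [0,0,15,0],
    [0,0,5,0],
    [0,0,0,0]
  ]
}}

```text
clock: 9.7
tcp_pos: [0.602, -0.2346, 0.0367]
ee_rot: [1.324, 2.848, -0.0]
ft_force: [-0.2, -0.2, -4.0]
grip_width: 0.0146
grasp_force: 58.9
```

{"name": "arm_command", "arguments": {
  "commands": [
    [0,0,3,0],
    [0,0,2,0],
    [0,0,0,0],
    [0,0,0,0]
  ]
}}

```text
clock: 10.2
tcp_pos: [0.6016, -0.2348, 0.0315]
ee_rot: [1.325, 2.848, -0.0]
ft_force: [-0.4, -0.1, -3.9]
grip_width: 0.0147
grasp_force: 58.9
```

{"name": "arm_command", "arguments": {
  "commands": [
    [0,0,2,0],
    [0,0,1.5,0],
    [0,0,0,0]
  ]
}}

```text
clock: 10.58
tcp_pos: [0.6015, -0.2347, 0.0276]
ee_rot: [-1.325, -2.848, -0.0]
ft_force: [-0.3, 0.2, -3.8]
grip_width: 0.0151
grasp_force: 59.1
```

{"name": "arm_command", "arguments": {
  "commands": [
    [0,0,1,0],
    [0,0,0,0]
  ]
}}

```text
clock: 10.82
tcp_pos: [0.6016, -0.2347, 0.0274]
ee_rot: [1.325, 2.848, -0.0]
ft_force: [-0.7, 0.4, 1.7]
grip_width: 0.015
grasp_force: 59.8
```

The lid is down on the bench: the force rose at TCP z = 27.4 mm, which matches the 42 mm grip point. I'll release it, rise, and go above the nearest gold tin with yaw 45°.

{"name": "arm_command", "arguments": {
  "commands": [
    [0,0,0,0],
    [0,0,0,0],
    [0,0,0,0],
    [0,0,-20,0],
    [0,0,-30,0],
    [0,0,-40,0],
    [0,0,-40,0],
    [0,0,-30,0]
  ],
  "claw": 0
}}

```text
clock: 11.82
tcp_pos: [0.6023, -0.235, 0.1905]
ee_rot: [1.323, 2.845, -0.001]
ft_force: [0.0, 0.7, 0.1]
grip_width: 0.0423
grasp_force: 0.0
```

{"name": "arm_command", "arguments": {
  "commands": [
    [21.7,-11.4,-5,0],
    [21.7,-11.4,-5,0],
    [21.7,-11.4,0,0],
    [21.7,-11.4,0,0],
    [21.7,-11.4,0,0],
    [21.7,-11.4,0,0],
    [21.7,-11.4,0,0],
    [21.7,-11.4,0,0]
  ]
}}

```text
clock: 12.82
tcp_pos: [0.4195, -0.1606, 0.1981]
ee_rot: [1.324, 2.847, -0.001]
ft_force: [0.1, 0.4, -0.4]
grip_width: 0.0426
grasp_force: 0.0
```

{"name": "arm_command", "arguments": {
  "commands": [
    [0,0,0,10.6],
    [0,0,0,10.6],
    [0,0,0,10.6],
    [0,0,0,10.6],
    [0,0,0,10.6],
    [0,0,0,10.6],
    [0,0,0,10.6],
    [0,0,0,10.6]
  ],
  "claw": 1
}}

```text
clock: 13.82
tcp_pos: [0.4203, -0.1609, 0.1981]
ee_rot: [2.901, 1.201, 0.002]
ft_force: [0.3, -0.1, -0.1]
grip_width: 0.0853
grasp_force: 0.0
```

{"name": "arm_command", "arguments": {
  "commands": [
    [0,0,0,0],
    [0,0,0,0]
  ]
}}

```text
clock: 14.08
tcp_pos: [0.4201, -0.1608, 0.1975]
ee_rot: [2.897, 1.214, 0.001]
ft_force: [-0.5, -0.2, -0.1]
grip_width: 0.0851
grasp_force: 0.0
```

```bash
python3 - <<'E'
from h import *
w=cap("wrist"); s=w["s"]; print(s["clock"],s["tcp_pos"],yaw(s),s["ft_force"])
cv2.imwrite("pics/w2.png",w["color"][:,:,::-1])
print("gold",blobs(w,(18,110,60),(35,255,255),(0,0,640,400),150))
print("red",blobs(w,(0,150,90),(8,255,255),(0,0,640,400),100))
E
```

```text
14.075 [ 0.4201 -0.1608  0.1975] 45.46669593674658 [-0.5125 -0.2274 -0.0766]
gold [(3921, np.float64(319.9), np.float64(214.2), 36.3, (285, 178, 71, 72))]
red [(2010, np.float64(394.5), np.float64(292.0), 27.7, (370, 265, 51, 55))]
```

View pics/w2.png

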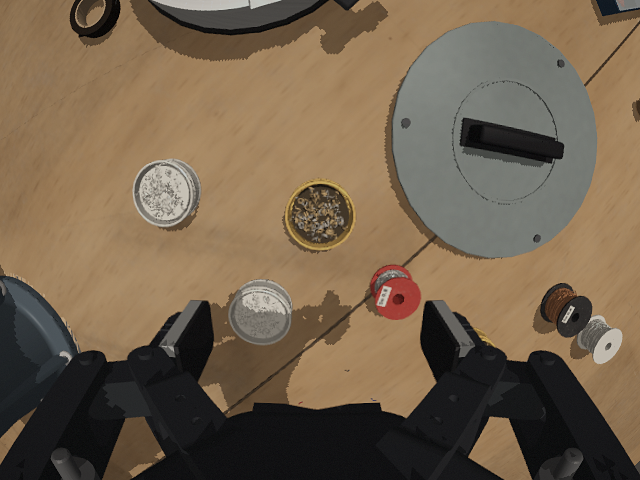

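The lid lies flat on the bench. The gold tin rim is at (320,214) and the red spool's top flange at (397,300).

```bash
python3 - <<'E'
from h import *
w=cap("wrist"); t=cap("top"); s=w["s"]
print("tri",tri([ray(w,320,214),ray(t,348.5,288.8)]),"red",tri([ray(w,397,299),ray(t,388,289)]))
p=onz(w,320,214,.029); print(p,totool(s,p-s["tcp_pos"]), "diam",np.linalg.norm(onz(w,284.5,214,.028)-onz(w,356,214,.028)))
print("red",onz(w,397,299,.034))
E
```

```text
tri (array([ 0.4228, -0.1624,  0.0148]), np.float64(0.0011110241495255705)) red (array([ 0.4207, -0.2648,  0.0377]), np.float64(0.0014643984059181108))
[ 0.4257 -0.1608  0.029 ] [  3.8987   3.9253 168.3153] diam 0.06175792806130177
red [ 0.4215 -0.2672  0.034 ]
```

{"name": "arm_command", "arguments": {
  "commands": [
    [3.9,3.9,25,0],
    [0,0,35,0],
    [0,0,35,0],
    [0,0,35,0],
    [0,0,35,0],
    [0,0,20,0],
    [0,0,9,0],
    [0,0,0,0]
  ]
}}

```text
clock: 15.22
tcp_pos: [0.4255, -0.1606, 0.0025]
ee_rot: [-2.898, -1.211, 0.001]
ft_force: [0.3, -0.1, 0.1]
grip_width: 0.0854
grasp_force: 0.0
```

{"name": "arm_command", "arguments": {
  "commands": [
    [0,0,0,0],
    [0,0,0,0],
    [0,0,0,0],
    [0,0,0,0],
    [0,0,0,0]
  ],
  "claw": -1
}}

```text
clock: 15.85
tcp_pos: [0.4259, -0.1609, 0.0041]
ee_rot: [2.897, 1.21, 0.002]
ft_force: [-0.5, -0.2, 5.7]
grip_width: 0.0595
grasp_force: 63.8
```

{"name": "arm_command", "arguments": {
  "commands": [
    [0,0,-8,0],
    [0,0,-20,0],
    [0,0,-30,0],
    [0,0,-30,0],
    [0,0,-30,0],
    [0,0,-20,0],
    [0,0,0,0]
  ]
}}

```text
clock: 16.73
tcp_pos: [0.4263, -0.1611, 0.1426]
ee_rot: [2.896, 1.209, 0.004]
ft_force: [0.0, -0.9, -0.3]
grip_width: 0.0593
grasp_force: 64.7
```

```bash
python3 - <<'E'
from h import *
w=cap("wrist"); s=w["s"]; print(s["clock"],s["tcp_pos"],yaw(s),s["ft_force"],s["grip_width"])
cv2.imwrite("pics/w3.png",w["color"][:,:,::-1])
E
```

```text
16.725 [ 0.4263 -0.1611  0.1426] 45.32410036111566 [ 0.0067 -0.8938 -0.2507] 0.05929542343960768
```

View pics/w3.png

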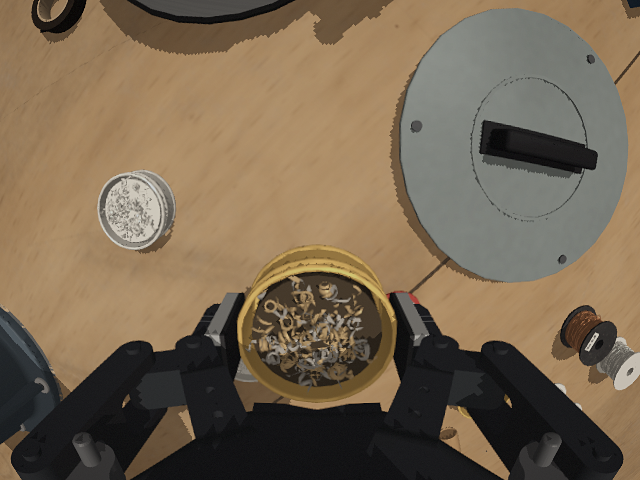

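The tin is held level between the pads. I'll carry it over the pot and measure the pot's rim from there.

{"name": "arm_command", "arguments": {
  "commands": [
    [27.5,-9.2,0,0],
    [27.5,-9.2,0,0],
    [27.5,-9.2,0,0],
    [27.5,-9.2,0,0],
    [27.5,-9.2,0,0],
    [27.5,-9.2,0,0],
    [27.5,-9.2,0,0],
    [27.5,-9.2,0,0]
  ]
}}

```text
clock: 17.77
tcp_pos: [0.5271, 0.0485, 0.1393]
ee_rot: [-2.898, -1.21, 0.004]
ft_force: [0.3, -0.1, -1.5]
grip_width: 0.0595
grasp_force: 64.7
```

{"name": "arm_command", "arguments": {
  "commands": [
    [0,0,-10,0],
    [0,0,0,0]
  ]
}}

```text
clock: 18.02
tcp_pos: [0.5275, 0.0472, 0.1507]
ee_rot: [2.899, 1.211, -0.001]
ft_force: [-0.4, 0.4, -1.2]
grip_width: 0.0597
grasp_force: 64.7
```

```bash
python3 - <<'E'
from h import *
w=cap("wrist"); s=w["s"]; print(s["clock"],s["tcp_pos"],yaw(s),s["ft_force"],s["grip_width"])
cv2.imwrite("pics/w4.png",w["color"][:,:,::-1])
E
```

```text
18.025 [0.5275 0.0472 0.1507] 45.33657079928152 [-0.4102  0.4353 -1.1677] 0.059728217684009086
```

View pics/w4.png

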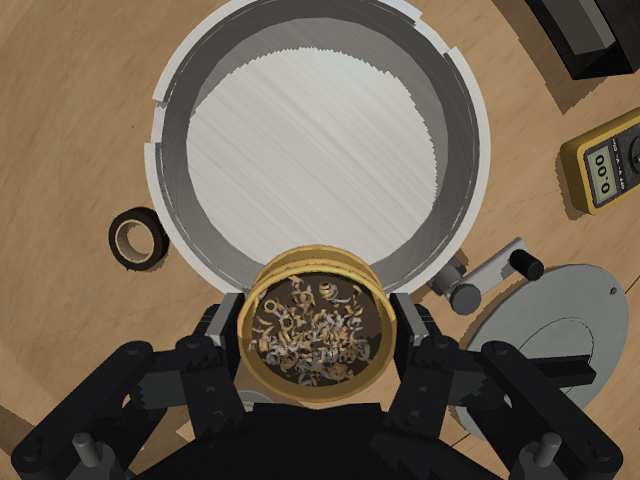

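Notches are visible at left, about (152,122), and at upper right, about (436,32). I'll fit the rim circle and the notch angles.

```bash
python3 - <<'E'
from h import *
w=cap("wrist"); s=w["s"]
g=cv2.cvtColor(w["color"],cv2.COLOR_RGB2HSV)
m=(g[:,:,1]<60).astype(np.uint8); m[260:]=0; m[:,500:]=0; m[:,:100]=0
m=cv2.morphologyEx(m,cv2.MORPH_OPEN,np.ones((3,3)))
k=max(cv2.findContours(m,cv2.RETR_EXTERNAL,cv2.CHAIN_APPROX_NONE)[0],key=cv2.contourArea)[:,0]
k=k[(k[:,1]>2)&(k[:,1]<240)]
for z in (.064,.066,.068): print(z,rfit(np.array([onz(w,*p,z) for p in k]),tol=.0015))
c=rfit(np.array([onz(w,*p,.066) for p in k]),tol=.0015)[0]
P=np.array([onz(w,*p,.066)[:2] for p in k])-c; a=np.degrees(np.arctan2(P[:,1],P[:,0])); r=np.hypot(*P.T)
h=[(i,round(float(np.median(r[(a>=i)&(a<i+1)])),4)) for i in range(-180,180) if ((a>=i)&(a<i+1)).sum()>0]
print([x for x in h if abs(x[1]-.113)>.0015])
for q in [(153,100),(146,143),(163,102),(156,143),(417,20),(450,52)]:
    p=onz(w,*q,.066)[:2]-c; print(q,np.degrees(np.arctan2(p[1],p[0])),np.hypot(*p))
E
```

```text
0.064 (array([0.571 , 0.0896]), np.float64(0.11430955844854329), np.int64(420), 508)
0.066 (array([0.571 , 0.0897]), np.float64(0.11332677963148174), np.int64(420), 508)
0.068 (array([0.5711, 0.0897]), np.float64(0.11233277237312816), np.int64(420), 508)
[(-5, 0.1103), (-4, 0.1089), (-3, 0.1087), (-2, 0.109), (-1, 0.1088), (0, 0.1092), (1, 0.1092), (2, 0.1092), (3, 0.1092), (4, 0.1093), (5, 0.1089), (6, 0.109), (7, 0.1088), (8, 0.109), (9, 0.1096), (114, 0.1115), (115, 0.1086), (116, 0.1088), (117, 0.1087), (118, 0.1092), (119, 0.1087), (120, 0.1083), (121, 0.1084), (122, 0.1082), (123, 0.1085), (124, 0.1082), (125, 0.108), (126, 0.1085), (127, 0.1083), (128, 0.1082), (129, 0.1102)]
(153, 100) 115.54744689944212 0.11173722181458788
(146, 143) 130.19442653113214 0.11169597359547195
(163, 102) 115.27617708816352 0.10428377752701154
(156, 143) 130.134055506821 0.10429115779752851
(417, 20) 9.657836525424027 0.10666926406508072
(450, 52) -5.841587187370021 0.10740219837662032
```

The pot centre is (0.571, 0.0897), the notches are at 2.3° and 122.4°, and the rim height checks out. Now I lower the tin to the floor.

{"name": "arm_command", "arguments": {
  "commands": [
    [1,0,25,0],
    [0,0,30,0],
    [0,0,30,0],
    [0,0,30,0],
    [0,0,15,0],
    [0,0,6,0],
    [0,0,0,0],
    [0,0,0,0]
  ]
}}

```text
clock: 19.12
tcp_pos: [0.5292, 0.0481, 0.0157]
ee_rot: [2.898, 1.21, 0.003]
ft_force: [0.5, 0.4, -0.4]
grip_width: 0.0595
grasp_force: 64.7
```

{"name": "arm_command", "arguments": {
  "commands": [
    [0,0,2,0],
    [0,0,2,0],
    [0,0,0,0]
  ]
}}

```text
clock: 19.5
tcp_pos: [0.5285, 0.0483, 0.0108]
ee_rot: [-2.899, -1.21, 0.0]
ft_force: [0.1, -0.6, -1.5]
grip_width: 0.0591
grasp_force: 64.7
```

{"name": "arm_command", "arguments": {
  "commands": [
    [0,0,1,0],
    [0,0,1,0],
    [0,0,0,0]
  ]
}}

```text
clock: 19.88
tcp_pos: [0.5286, 0.0482, 0.0092]
ee_rot: [2.899, 1.21, 0.0]
ft_force: [-1.2, 0.2, 3.1]
grip_width: 0.0592
grasp_force: 65.1
```

{"name": "arm_command", "arguments": {
  "commands": [
    [0,0,1,0],
    [0,0,0,0]
  ]
}}

```text
clock: 20.12
tcp_pos: [0.5286, 0.0482, 0.0091]
ee_rot: [2.899, 1.21, 0.001]
ft_force: [-2.5, 0.6, 11.5]
grip_width: 0.0597
grasp_force: 66.1
```

{"name": "arm_command", "arguments": {
  "commands": [
    [0,0,0,0],
    [0,0,0,0],
    [0,0,0,0],
    [0,0,-20,0],
    [0,0,-40,0],
    [0,0,-45,0],
    [0,0,-45,0],
    [0,0,-40,0]
  ],
  "claw": 0.74
}}

```text
clock: 21.12
tcp_pos: [0.5284, 0.0483, 0.1993]
ee_rot: [2.899, 1.21, 0.0]
ft_force: [0.2, -0.4, 0.1]
grip_width: 0.0745
grasp_force: 0.0
```

{"name": "arm_command", "arguments": {
  "commands": [
    [-32,20,0,0],
    [-32,20,0,0],
    [-32,20,0,0],
    [-32,20,0,0],
    [-32,20,0,0],
    [-32,20,0,0],
    [-32,20,0,0],
    [-32,20,0,0]
  ],
  "claw": 1
}}

```text
clock: 22.12
tcp_pos: [0.4617, -0.2473, 0.1975]
ee_rot: [-2.899, -1.21, 0.0]
ft_force: [0.7, -0.0, 0.2]
grip_width: 0.0854
grasp_force: 0.0
```

{"name": "arm_command", "arguments": {
  "commands": [
    [-31,19,0,0],
    [-31,19,0,0],
    [-31,19,0,0],
    [-31,19,0,0],
    [0,0,0,0],
    [0,0,0,0]
  ]
}}

```text
clock: 22.88
tcp_pos: [0.4287, -0.3869, 0.1973]
ee_rot: [-2.897, -1.209, 0.0]
ft_force: [0.0, -0.1, -0.8]
grip_width: 0.0851
grasp_force: 0.0
```

```bash
python3 - <<'E'
from h import *
w=cap("wrist"); t=cap("top"); s=w["s"]; print(s["clock"],s["tcp_pos"],yaw(s),s["ft_force"])
for b in blobs(w,(18,110,60),(35,255,255),(0,0,640,400),150): print("gold",b,onz(w,b[4][0]+b[4][2]/2,b[4][1]+b[4][3]/2,.029))
for b in blobs(w,(0,150,90),(8,255,255),(0,0,640,400),100): print("red",b,onz(w,b[1],b[2],.034))
cv2.imwrite("pics/w5.png",np.hstack([w["color"][100:440,60:580],cv2.resize(t["color"][185:285,205:325],None,fx=2.3,fy=3.4)])[:,:,::-1])
E
```

```text
22.875 [ 0.4287 -0.3869  0.1973] 45.293529545256135 [ 0.0411 -0.1206 -0.7557]
gold (3896, np.float64(322.5), np.float64(219.6), 36.1, (287, 184, 72, 72)) [ 0.4322 -0.3922  0.029 ]
red (1940, np.float64(216.3), np.float64(127.9), 28.3, (186, 102, 57, 52)) [ 0.4257 -0.2721  0.034 ]
```

View pics/w5.png

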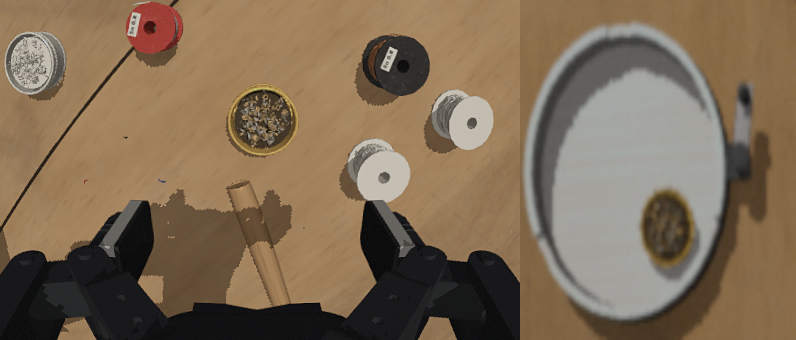

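The first tin stands in the pot. The second tin is at (323,220) in the full picture, with free space on both finger sides. I'll grasp it.

{"name": "arm_command", "arguments": {
  "commands": [
    [-1.3,6.2,25,0],
    [0,0,35,0],
    [0,0,35,0],
    [0,0,35,0],
    [0,0,35,0],
    [0,0,20,0],
    [0,0,9,0],
    [0,0,0,0]
  ]
}}

```text
clock: 23.98
tcp_pos: [0.4328, -0.3924, 0.0037]
ee_rot: [-2.898, -1.211, 0.0]
ft_force: [1.0, 0.5, 0.3]
grip_width: 0.0855
grasp_force: 0.0
```

{"name": "arm_command", "arguments": {
  "commands": [
    [0,0,0,0],
    [0,0,0,0],
    [0,0,0,0],
    [0,0,0,0],
    [0,0,0,0]
  ],
  "claw": -1
}}

```text
clock: 24.6
tcp_pos: [0.4332, -0.3938, 0.0054]
ee_rot: [2.897, 1.209, 0.001]
ft_force: [-0.8, 0.8, 6.0]
grip_width: 0.0595
grasp_force: 65.1
```

{"name": "arm_command", "arguments": {
  "commands": [
    [0,0,-8,0],
    [0,0,-20,0],
    [0,0,-30,0],
    [0,0,-35,0],
    [0,0,-35,0],
    [0,0,-20,0],
    [0,0,0,0],
    [0,0,0,0]
  ]
}}

```text
clock: 25.6
tcp_pos: [0.4321, -0.3926, 0.1511]
ee_rot: [-2.898, -1.21, 0.001]
ft_force: [0.3, -0.0, -1.4]
grip_width: 0.0594
grasp_force: 64.7
```

{"name": "arm_command", "arguments": {
  "commands": [
    [31.3,-15,0,0],
    [31.3,-15,0,0],
    [31.3,-15,0,0],
    [31.3,-15,0,0],
    [31.3,-15,0,0],
    [31.3,-15,0,0],
    [31.3,-15,0,0],
    [31.3,-15,0,0]
  ]
}}

```text
clock: 26.6
tcp_pos: [0.5227, -0.1293, 0.1503]
ee_rot: [-2.897, -1.209, 0.003]
ft_force: [-0.2, -0.5, -0.1]
grip_width: 0.0591
grasp_force: 64.7
```

{"name": "arm_command", "arguments": {
  "commands": [
    [31.3,-15,0,0],
    [31.3,-15,0,0],
    [31.3,-15,0,0],
    [31.3,-15,0,0],
    [31.3,-15,0,0],
    [31.3,-15,0,0],
    [31.3,-15,0,0],
    [31.3,-15,0,0]
  ]
}}

```text
clock: 27.6
tcp_pos: [0.6133, 0.1327, 0.1499]
ee_rot: [-2.898, -1.21, 0.005]
ft_force: [-0.8, -0.4, -0.3]
grip_width: 0.0594
grasp_force: 64.7
```

{"name": "arm_command", "arguments": {
  "commands": [
    [0,0,0,0],
    [0,0,0,0]
  ]
}}

```text
clock: 27.85
tcp_pos: [0.613, 0.1313, 0.1504]
ee_rot: [-2.898, -1.21, 0.005]
ft_force: [-0.4, 0.8, -0.5]
grip_width: 0.0594
grasp_force: 64.7
```

{"name": "arm_command", "arguments": {
  "commands": [
    [0,0,25,0],
    [0,0,30,0],
    [0,0,30,0],
    [0,0,30,0],
    [0,0,15,0],
    [0,0,6,0],
    [0,0,1,0],
    [0,0,0,0]
  ]
}}

```text
clock: 28.85
tcp_pos: [0.6149, 0.1316, 0.0158]
ee_rot: [2.899, 1.21, 0.003]
ft_force: [-1.4, 0.0, -1.2]
grip_width: 0.0592
grasp_force: 64.7
```

{"name": "arm_command", "arguments": {
  "commands": [
    [0,0,1,0],
    [0,0,1.5,0],
    [0,0,0,0]
  ]
}}

```text
clock: 29.22
tcp_pos: [0.6141, 0.1317, 0.0124]
ee_rot: [2.899, 1.21, 0.0]
ft_force: [0.9, 0.4, -0.8]
grip_width: 0.059
grasp_force: 64.7
```

{"name": "arm_command", "arguments": {
  "commands": [
    [0,0,1.5,0],
    [0,0,1.5,0],
    [0,0,0,0]
  ]
}}

```text
clock: 29.6
tcp_pos: [0.6143, 0.1317, 0.0108]
ee_rot: [2.899, 1.21, 0.001]
ft_force: [-1.3, -0.3, 8.0]
grip_width: 0.0593
grasp_force: 65.7
```

{"name": "arm_command", "arguments": {
  "commands": [
    [0,0,0,0],
    [0,0,0,0],
    [0,0,0,0],
    [0,0,-20,0],
    [0,0,-40,0],
    [0,0,-45,0],
    [0,0,-45,0],
    [0,0,-40,0]
  ],
  "claw": 0.74
}}

```text
clock: 30.6
tcp_pos: [0.6144, 0.1317, 0.2026]
ee_rot: [2.898, 1.21, 0.004]
ft_force: [0.8, 0.5, -0.1]
grip_width: 0.0744
grasp_force: 0.0
```

{"name": "arm_command", "arguments": {
  "commands": [
    [-35,12,0,0],
    [-35,12,0,0],
    [-35,12,0,0],
    [-35,12,0,0],
    [-35,12,0,0],
    [-35,12,0,0],
    [-35,12,0,0],
    [-35,12,0,0]
  ]
}}

```text
clock: 31.6
tcp_pos: [0.4851, -0.136, 0.2007]
ee_rot: [2.898, 1.21, 0.002]
ft_force: [-0.3, -0.1, -0.3]
grip_width: 0.0744
grasp_force: 0.0
```

{"name": "arm_command", "arguments": {
  "commands": [
    [-35,12,0,0],
    [-35,12,0,0],
    [-35,12,0,0],
    [-34,13,0,0],
    [0,0,0,-10],
    [0,0,0,-10],
    [0,0,0,-10],
    [0,0,0,-10]
  ]
}}

```text
clock: 32.6
tcp_pos: [0.4227, -0.2684, 0.2006]
ee_rot: [2.303, 2.134, 0.0]
ft_force: [-0.2, -0.7, 0.4]
grip_width: 0.0741
grasp_force: 0.0
```

{"name": "arm_command", "arguments": {
  "commands": [
    [0,0,0,-10],
    [0,0,0,-10],
    [0,0,0,-10],
    [0,0,0,-10],
    [0,0,0,-10],
    [0,0,0,0],
    [0,0,0,0]
  ]
}}

```text
clock: 33.48
tcp_pos: [0.4227, -0.2683, 0.2]
ee_rot: [1.197, 2.903, -0.001]
ft_force: [0.0, 0.0, -0.9]
grip_width: 0.0742
grasp_force: 0.0
```

```bash
python3 - <<'E'
from h import *
w=cap("wrist"); t=cap("top"); s=w["s"]; print(s["clock"],s["tcp_pos"],yaw(s),s["ft_force"])
h=cv2.cvtColor(w["color"],cv2.COLOR_RGB2HSV)
for b in blobs(w,(0,150,90),(8,255,255),(0,0,640,400),100):
    print("red",b,onz(w,b[1],b[2],.034))
things(t)
cv2.imwrite("pics/w6.png",np.hstack([w["color"][80:420,80:560],cv2.resize(t["color"][185:285,205:325],None,fx=2.5,fy=3.4)])[:,:,::-1])
E
```

```text
33.475 [ 0.4227 -0.2683  0.2   ] 135.17334559128344 [ 0.023   0.027  -0.8625]
red (2136, np.float64(316.6), np.float64(213.6), 27.7, (291, 186, 51, 56)) [ 0.4206 -0.2656  0.034 ]
dark 334 (np.float64(450.7), np.float64(238.9), 11.6) [ 0.5466 -0.4332]
```

View pics/w6.png

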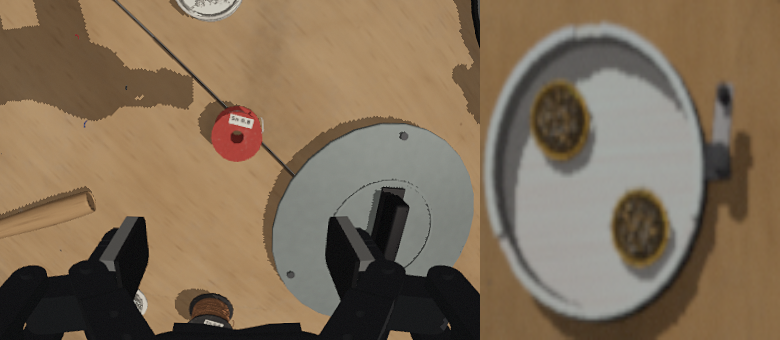

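Both tins stand in the pot. The red spool's hole is at about (317,217) in the full wrist image. I'll narrow the fingers to 62 mm and grasp.

{"name": "arm_command", "arguments": {
  "commands": [
    [1,0,25,0],
    [0,0,35,0],
    [0,0,35,0],
    [0,0,35,0],
    [0,0,35,0],
    [0,0,20,0],
    [0,0,10,0],
    [0,0,0,0]
  ],
  "claw": 0.45
}}

```text
clock: 34.58
tcp_pos: [0.4218, -0.2675, 0.004]
ee_rot: [-1.195, -2.905, -0.0]
ft_force: [-0.5, -1.2, -0.2]
grip_width: 0.0621
grasp_force: 0.0
```

{"name": "arm_command", "arguments": {
  "commands": [
    [0,0,0,0],
    [0,0,0,0],
    [0,0,0,0],
    [0,0,0,0],
    [0,0,0,0]
  ],
  "claw": -1
}}

```text
clock: 35.2
tcp_pos: [0.4224, -0.268, 0.0054]
ee_rot: [1.194, 2.904, -0.001]
ft_force: [-0.2, 0.1, 6.8]
grip_width: 0.0422
grasp_force: 61.3
```

{"name": "arm_command", "arguments": {
  "commands": [
    [0,0,-8,0],
    [0,0,-20,0],
    [0,0,-30,0],
    [0,0,-35,0],
    [0,0,-35,0],
    [0,0,-20,0],
    [0,0,0,0],
    [0,0,0,0]
  ]
}}

```text
clock: 36.2
tcp_pos: [0.4213, -0.2669, 0.1517]
ee_rot: [-1.194, -2.904, -0.001]
ft_force: [0.2, -0.6, -1.4]
grip_width: 0.0422
grasp_force: 61.0
```

```bash
python3 - <<'E'
from h import *
w=cap("wrist"); s=w["s"]; print(s["clock"],s["tcp_pos"],yaw(s),s["ft_force"],s["grip_width"])
cv2.imwrite("pics/w7.png",w["color"][160:440,120:520,::-1])
E
```

```text
36.2 [ 0.4213 -0.2669  0.1517] 135.31255968788602 [ 0.1761 -0.5775 -1.4059] 0.042204654987673444
```

View pics/w7.png

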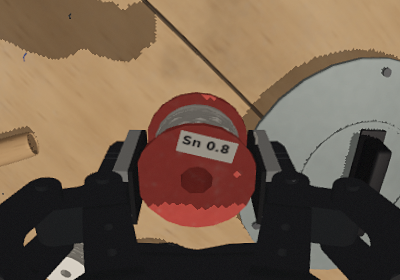

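{"name": "arm_command", "arguments": {
  "commands": [
    [7.3,29.9,0,0],
    [7.3,29.9,0,0],
    [7.3,29.9,0,0],
    [7.3,29.9,0,0],
    [7.3,29.9,0,0],
    [7.3,29.9,0,0],
    [7.3,29.9,0,0],
    [7.3,29.9,0,0]
  ]
}}

```text
clock: 37.25
tcp_pos: [0.5481, -0.0552, 0.1507]
ee_rot: [-1.193, -2.903, 0.0]
ft_force: [0.0, -1.2, -1.7]
grip_width: 0.0418
grasp_force: 61.1
```

{"name": "arm_command", "arguments": {
  "commands": [
    [7.3,29.9,0,0],
    [7.3,29.9,0,0],
    [7.3,29.9,0,0],
    [7.3,29.9,0,0],
    [0,0,0,0],
    [0,0,0,0]
  ]
}}

```text
clock: 38.0
tcp_pos: [0.6107, 0.0491, 0.1509]
ee_rot: [-1.193, -2.903, 0.002]
ft_force: [-0.5, -0.3, -1.5]
grip_width: 0.0422
grasp_force: 61.3
```

{"name": "arm_command", "arguments": {
  "commands": [
    [0,0,25,0],
    [0,0,30,0],
    [0,0,30,0],
    [0,0,30,0],
    [0,0,15,0],
    [0,0,6,0],
    [0,0,2,0],
    [0,0,0,0]
  ]
}}

```text
clock: 39.0
tcp_pos: [0.6126, 0.0491, 0.0152]
ee_rot: [1.194, 2.904, 0.001]
ft_force: [1.2, 0.4, -0.9]
grip_width: 0.042
grasp_force: 61.3
```

{"name": "arm_command", "arguments": {
  "commands": [
    [0,0,1,0],
    [0,0,1,0],
    [0,0,0,0]
  ]
}}

```text
clock: 39.38
tcp_pos: [0.6119, 0.0493, 0.0125]
ee_rot: [1.194, 2.906, 0.0]
ft_force: [0.8, -0.8, -1.4]
grip_width: 0.0421
grasp_force: 61.3
```

{"name": "arm_command", "arguments": {
  "commands": [
    [0,0,1.5,0],
    [0,0,1,0],
    [0,0,0,0]
  ]
}}

```text
clock: 39.75
tcp_pos: [0.612, 0.0493, 0.0108]
ee_rot: [1.194, 2.905, 0.0]
ft_force: [-0.8, 0.9, 5.6]
grip_width: 0.0422
grasp_force: 62.0
```

{"name": "arm_command", "arguments": {
  "commands": [
    [0,0,0.7,0],
    [0,0,0,0]
  ]
}}

```text
clock: 40.0
tcp_pos: [0.612, 0.0493, 0.0107]
ee_rot: [1.194, 2.905, 0.0]
ft_force: [-2.8, 1.0, 8.8]
grip_width: 0.0418
grasp_force: 62.5
```

{"name": "arm_command", "arguments": {
  "commands": [
    [0,0,0,0],
    [0,0,0,0],
    [0,0,0,0],
    [0,0,-20,0],
    [0,0,-40,0],
    [0,0,-45,0],
    [0,0,-45,0],
    [0,0,-40,0]
  ],
  "claw": 0.3
}}

```text
clock: 41.0
tcp_pos: [0.6121, 0.0492, 0.2024]
ee_rot: [1.193, 2.904, 0.001]
ft_force: [-0.1, 0.2, 0.8]
grip_width: 0.0553
grasp_force: 0.0
```

{"name": "arm_command", "arguments": {
  "commands": [
    [-18.6,-24.3,0,0],
    [-18.6,-24.3,0,0],
    [-18.6,-24.3,0,0],
    [-18.6,-24.3,0,0],
    [-18.6,-24.3,0,0],
    [-18.6,-24.3,0,0],
    [-18.6,-24.3,0,0],
    [-18.6,-24.3,0,0]
  ]
}}

```text
clock: 42.0
tcp_pos: [0.5808, -0.1946, 0.2005]
ee_rot: [1.194, 2.904, -0.0]
ft_force: [0.0, 0.7, -0.4]
grip_width: 0.0554
grasp_force: 0.0
```

{"name": "arm_command", "arguments": {
  "commands": [
    [-18.6,-24.3,0,0],
    [-18.6,-24.3,0,0],
    [-18.6,-24.3,0,0],
    [-18.6,-24.3,0,0],
    [-18.6,-24.3,0,0],
    [-18.6,-24.3,0,0],
    [-18.6,-24.3,0,0],
    [-18.6,-24.3,0,0]
  ],
  "claw": 0.65
}}

```text
clock: 43.0
tcp_pos: [0.5498, -0.4374, 0.2006]
ee_rot: [1.194, 2.905, -0.001]
ft_force: [-0.1, -0.1, 0.4]
grip_width: 0.0701
grasp_force: 0.0
```

{"name": "arm_command", "arguments": {
  "commands": [
    [0,0,0,0],
    [0,0,0,0]
  ]
}}

```text
clock: 43.25
tcp_pos: [0.5499, -0.4356, 0.1997]
ee_rot: [-1.194, -2.905, -0.001]
ft_force: [0.1, 1.4, -0.3]
grip_width: 0.07
grasp_force: 0.0
```

```bash
python3 - <<'E'
from h import *
w=cap("wrist"); t=cap("top"); s=w["s"]; print(s["clock"],s["tcp_pos"],yaw(s),s["ft_force"])
for b in blobs(w,(0,0,0),(180,255,60),(230,130,410,300),800):
    print("dark",b,onz(w,b[1],b[2],.04)); 
cv2.imwrite("pics/w8.png",np.hstack([w["color"][80:420,80:560],cv2.resize(t["color"][185:285,205:325],None,fx=2.5,fy=3.4)])[:,:,::-1])
E
```

```text
43.25 [ 0.5499 -0.4356  0.1997] 135.31103052071995 [ 0.1119  1.4323 -0.2562]
dark (2944, np.float64(315.0), np.float64(220.4), 32.7, (286, 188, 59, 65)) [ 0.55   -0.4368  0.04  ]
```

View pics/w8.png

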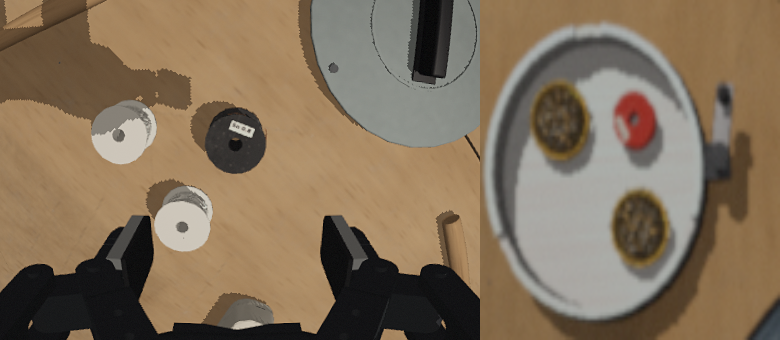

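Three items now stand in the pot. The dark/copper spool's hole is at about (315,223), its label and 52 mm size fit, and the white spools are clear of the fingers. I'll grasp it.

{"name": "arm_command", "arguments": {
  "commands": [
    [-1.5,-0.8,25,0],
    [0,0,35,0],
    [0,0,35,0],
    [0,0,35,0],
    [0,0,35,0],
    [0,0,20,0],
    [0,0,9,0],
    [0,0,0,0]
  ]
}}

```text
clock: 44.35
tcp_pos: [0.5509, -0.438, 0.0053]
ee_rot: [1.194, 2.906, -0.0]
ft_force: [-0.1, -0.4, 0.1]
grip_width: 0.0703
grasp_force: 0.0
```

{"name": "arm_command", "arguments": {
  "commands": [
    [0,0,0,0],
    [0,0,0,0],
    [0,0,0,0],
    [0,0,0,0],
    [0,0,0,0]
  ],
  "claw": -1
}}

```text
clock: 44.98
tcp_pos: [0.5516, -0.4392, 0.007]
ee_rot: [1.193, 2.903, -0.002]
ft_force: [0.4, -0.3, 6.0]
grip_width: 0.0502
grasp_force: 62.9
```

{"name": "arm_command", "arguments": {
  "commands": [
    [0,0,-8,0],
    [0,0,-20,0],
    [0,0,-30,0],
    [0,0,-35,0],
    [0,0,-35,0],
    [0,0,-25,0],
    [0,0,0,0],
    [0,0,0,0]
  ]
}}

```text
clock: 45.98
tcp_pos: [0.5499, -0.4374, 0.1574]
ee_rot: [-1.194, -2.904, -0.001]
ft_force: [0.5, 0.1, -1.8]
grip_width: 0.0498
grasp_force: 62.4
```

{"name": "arm_command", "arguments": {
  "commands": [
    [25.8,24.4,0,0],
    [25.8,24.4,0,0],
    [25.8,24.4,0,0],
    [25.8,24.4,0,0],
    [25.8,24.4,0,0],
    [25.8,24.4,0,0],
    [25.8,24.4,0,0],
    [25.8,24.4,0,0]
  ]
}}

```text
clock: 46.98
tcp_pos: [0.5399, -0.1526, 0.1565]
ee_rot: [-1.193, -2.902, -0.001]
ft_force: [0.7, -0.0, -1.8]
grip_width: 0.0499
grasp_force: 62.5
```

{"name": "arm_command", "arguments": {
  "commands": [
    [25.8,24.4,0,0],
    [25.8,24.4,0,0],
    [25.8,24.4,0,0],
    [25.8,24.4,0,0],
    [25.8,24.4,0,0],
    [25.8,24.4,0,0],
    [25.8,24.4,0,0],
    [25.8,24.4,0,0]
  ]
}}

```text
clock: 47.98
tcp_pos: [0.5304, 0.1308, 0.1566]
ee_rot: [-1.193, -2.903, 0.002]
ft_force: [-0.4, 0.5, -2.0]
grip_width: 0.0501
grasp_force: 62.5
```

{"name": "arm_command", "arguments": {
  "commands": [
    [0,0,0,0],
    [0,0,0,0]
  ]
}}

```text
clock: 48.22
tcp_pos: [0.5309, 0.1294, 0.1571]
ee_rot: [-1.193, -2.904, 0.002]
ft_force: [-0.1, 0.3, -1.0]
grip_width: 0.0501
grasp_force: 62.6
```

```bash
python3 - <<'E'
from h import *
w=cap("wrist"); s=w["s"]; print(s["clock"],s["tcp_pos"],yaw(s),s["ft_force"])
for b in blobs(w,(18,110,60),(35,255,255),(0,0,640,400),150): print("gold",b,onz(w,b[4][0]+b[4][2]/2,b[4][1]+b[4][3]/2,.034))
for b in blobs(w,(0,150,90),(8,255,255),(0,0,640,400),100): print("red",b,onz(w,b[1],b[2],.039))
E
```

```text
48.225 [0.5309 0.1294 0.1571] 135.3444812448032 [-0.1194  0.2738 -0.9849]
gold (807, np.float64(397.0), np.float64(274.0), 38.2, (363, 256, 63, 60)) [0.6065 0.1418 0.034 ]
gold (880, np.float64(233.9), np.float64(272.5), 38.2, (205, 253, 66, 64)) [0.5189 0.0541 0.034 ]
red (663, np.float64(531.0), np.float64(183.5), 42.1, (494, 160, 79, 39)) [0.6212 0.2796 0.039 ]
red (648, np.float64(543.3), np.float64(152.3), 43.8, (505, 131, 73, 55)) [0.6098 0.3048 0.039 ]
```

{"name": "arm_command", "arguments": {
  "commands": [
    [0,0,25,0],
    [0,0,30,0],
    [0,0,30,0],
    [0,0,30,0],
    [0,0,15,0],
    [0,0,8,0],
    [0,0,2,0],
    [0,0,0,0]
  ]
}}

```text
clock: 49.28
tcp_pos: [0.5322, 0.1297, 0.0188]
ee_rot: [1.194, 2.904, 0.001]
ft_force: [0.6, 0.8, -2.4]
grip_width: 0.05
grasp_force: 62.6
```

{"name": "arm_command", "arguments": {
  "commands": [
    [0,0,2,0],
    [0,0,1.5,0],
    [0,0,0,0]
  ]
}}

```text
clock: 49.65
tcp_pos: [0.5316, 0.1298, 0.0147]
ee_rot: [1.194, 2.906, 0.0]
ft_force: [-0.0, -0.5, -1.5]
grip_width: 0.0501
grasp_force: 62.6
```

{"name": "arm_command", "arguments": {
  "commands": [
    [0,0,1.5,0],
    [0,0,1.5,0],
    [0,0,0,0]
  ]
}}

```text
clock: 50.02
tcp_pos: [0.5317, 0.1298, 0.0124]
ee_rot: [1.194, 2.905, 0.0]
ft_force: [-1.4, -0.8, 5.0]
grip_width: 0.0505
grasp_force: 63.4
```

{"name": "arm_command", "arguments": {
  "commands": [
    [0,0,0.7,0],
    [0,0,0,0]
  ]
}}

```text
clock: 50.28
tcp_pos: [0.5317, 0.1298, 0.0123]
ee_rot: [1.194, 2.905, 0.0]
ft_force: [-2.3, 0.2, 10.4]
grip_width: 0.0505
grasp_force: 64.0
```

{"name": "arm_command", "arguments": {
  "commands": [
    [0,0,0,0],
    [0,0,0,0],
    [0,0,0,0],
    [0,0,-20,0],
    [0,0,-40,0],
    [0,0,-45,0],
    [0,0,-45,0],
    [0,0,-40,0]
  ],
  "claw": 0.36
}}

```text
clock: 51.28
tcp_pos: [0.5315, 0.1297, 0.2024]
ee_rot: [1.194, 2.905, 0.0]
ft_force: [-0.1, 0.2, -0.6]
grip_width: 0.058
grasp_force: 0.0
```

{"name": "arm_command", "arguments": {
  "commands": [
    [-25.5,-17.5,0,0],
    [-25.5,-17.5,0,0],
    [-25.5,-17.5,0,0],
    [-25.5,-17.5,0,0],
    [-25.5,-17.5,0,0],
    [-25.5,-17.5,0,0],
    [-25.5,-17.5,0,0],
    [-25.5,-17.5,0,0]
  ],
  "claw": 0
}}

```text
clock: 52.28
tcp_pos: [0.5781, -0.1142, 0.2005]
ee_rot: [-1.194, -2.905, -0.0]
ft_force: [-0.5, 1.0, -1.0]
grip_width: 0.0431
grasp_force: 0.0
```

{"name": "arm_command", "arguments": {
  "commands": [
    [-25.5,-17.5,0,0],
    [-25.5,-17.5,0,0],
    [-25.5,-17.5,0,0],
    [-25.5,-17.5,0,0],
    [0,0,0,2.6],
    [0,0,0,2.6],
    [0,0,0,0],
    [0,0,0,0]
  ]
}}

```text
clock: 53.28
tcp_pos: [0.6014, -0.2346, 0.2007]
ee_rot: [-1.323, -2.849, -0.0]
ft_force: [0.8, -0.5, 0.1]
grip_width: 0.0427
grasp_force: 0.0
```

```bash
python3 - <<'E'
from h import *
w=cap("wrist"); t=cap("top"); s=w["s"]; print(s["clock"],s["tcp_pos"],yaw(s),s["ft_force"],s["joint_positions"])
cv2.imwrite("pics/w9.png",np.hstack([w["color"][20:360,80:560],cv2.resize(t["color"][185:285,205:325],None,fx=2.5,fy=3.4)])[:,:,::-1])
E
```

```text
53.275 [ 0.6014 -0.2346  0.2007] 130.16115045232792 [ 0.8043 -0.4784  0.1418] [-0.5447  0.5888  1.4082 -0.      1.1451 -1.2457]
```

View pics/w9.png

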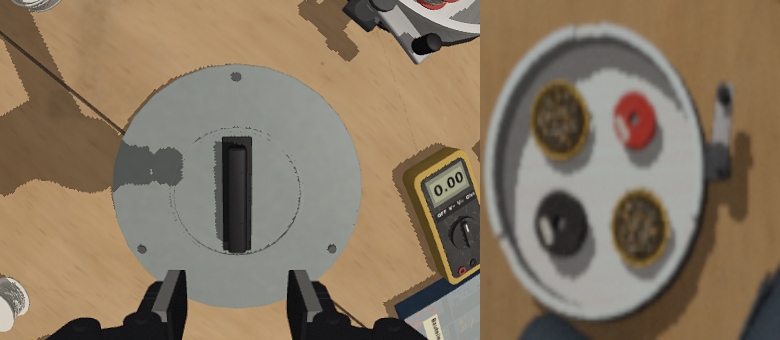

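All four items stand upright and apart in the pot. The dots on the lid are at (316,96), (412,268) and (221,269) in the full image. I'll check the lid pose from them.

```bash
python3 - <<'E'
from h import *
w=cap("wrist"); s=w["s"]
D=[]
g=cv2.cvtColor(w["color"],cv2.COLOR_RGB2GRAY)
for (u,v) in [(316,96),(412,268),(221,269)]:
    p=g[v-8:v+9,u-8:u+9].astype(float); wt=np.clip(np.median(p)-20-p,0,None); yy,xx=np.mgrid[-8:9,-8:9]
    D.append(onz(w,u+(wt*xx).sum()/wt.sum(),v+(wt*yy).sum()/wt.sum(),.02))
c=sum(D)/3; print(c,[(np.degrees(np.arctan2(*(d-c)[1::-1])),np.hypot(*(d-c)[:2])) for d in D]); print(totool(s,c-s["tcp_pos"]))
E
```

```text
[ 0.6017 -0.2347  0.02  ] [(np.float64(130.48696800405645), np.float64(0.1041083546031723)), (np.float64(10.50488523717734), np.float64(0.10450894348134825)), (np.float64(-109.69456392456277), np.float64(0.10433747316793705))]
[ -0.2495   0.0639 180.8292]
```

{"name": "arm_command", "arguments": {
  "commands": [
    [0,0,25,0],
    [0,0,30,0],
    [0,0,35,0],
    [0,0,35,0],
    [0,0,25,0],
    [0,0,15,0],
    [0,0,7,0],
    [0,0,0,0]
  ]
}}

```text
clock: 54.42
tcp_pos: [0.6017, -0.2349, 0.0291]
ee_rot: [1.324, 2.848, -0.0]
ft_force: [0.0, -0.2, 0.5]
grip_width: 0.0424
grasp_force: 0.0
```

{"name": "arm_command", "arguments": {
  "commands": [
    [0,0,0,0],
    [0,0,0,0],
    [0,0,0,0],
    [0,0,0,0],
    [0,0,0,0],
    [0,0,0,0]
  ],
  "claw": -1
}}

```text
clock: 55.18
tcp_pos: [0.6022, -0.2353, 0.0302]
ee_rot: [1.324, 2.847, -0.001]
ft_force: [0.1, 0.0, 5.6]
grip_width: 0.0145
grasp_force: 62.6
```

{"name": "arm_command", "arguments": {
  "commands": [
    [0,0,-5,0],
    [0,0,-12,0],
    [0,0,-25,0],
    [0,0,-30,0],
    [0,0,-30,0],
    [0,0,-30,0],
    [0,0,-25,0],
    [0,0,-10,0]
  ]
}}

```text
clock: 56.18
tcp_pos: [0.6019, -0.2349, 0.1976]
ee_rot: [1.324, 2.847, -0.0]
ft_force: [0.3, 0.8, -4.4]
grip_width: 0.0147
grasp_force: 61.4
```

{"name": "arm_command", "arguments": {
  "commands": [
    [0,0,0,-8],
    [0,0,0,-8],
    [0,0,0,-8],
    [0,0,0,-8],
    [0,0,0,-5],
    [0,0,0,0],
    [0,0,0,0]
  ]
}}

```text
clock: 57.05
tcp_pos: [0.6011, -0.2345, 0.1953]
ee_rot: [-0.354, -3.12, -0.001]
ft_force: [-0.3, 0.2, -4.3]
grip_width: 0.0146
grasp_force: 61.3
```

```bash
python3 - <<'E'
from h import *
s=ctrl.read_state(); print(s["clock"],s["tcp_pos"],yaw(s),s["ft_force"],s["joint_positions"],totool(s,np.array([.571,.0897,.2])-s["tcp_pos"]))
E
```

```text
57.05 [ 0.6011 -0.2345  0.1953] 167.03836108081356 [-0.3329  0.2149 -4.2973] [-0.5449  0.5948  1.4133  0.0001  1.1349 -1.8895] [102.0475 309.2091  -4.4319]
```

{"name": "arm_command", "arguments": {
  "commands": [
    [8.5,25.8,0,0],
    [8.5,25.8,0,0],
    [8.5,25.8,0,0],
    [8.5,25.8,0,0],
    [8.5,25.8,0,0],
    [8.5,25.8,0,0],
    [8.5,25.8,0,0],
    [8.5,25.8,0,0]
  ]
}}

```text
clock: 58.05
tcp_pos: [0.5803, -0.0157, 0.1961]
ee_rot: [-0.351, -3.122, -0.001]
ft_force: [0.6, 0.6, -4.7]
grip_width: 0.0148
grasp_force: 61.3
```

{"name": "arm_command", "arguments": {
  "commands": [
    [8.5,25.7,0,0],
    [8.5,25.7,0,0],
    [8.5,25.7,0,0],
    [8.5,25.7,0,0],
    [0,0,0,0],
    [0,0,0,0]
  ]
}}

```text
clock: 58.8
tcp_pos: [0.5705, 0.0901, 0.1961]
ee_rot: [0.35, 3.122, -0.001]
ft_force: [0.1, -1.3, -4.8]
grip_width: 0.0145
grasp_force: 61.3
```

{"name": "arm_command", "arguments": {
  "commands": [
    [0,0,20,0],
    [0,0,25,0],
    [0,0,20,0],
    [0,0,10,0],
    [0,0,5,0],
    [0,0,0,0],
    [0,0,0,0]
  ]
}}

```text
clock: 59.68
tcp_pos: [0.5717, 0.0894, 0.1167]
ee_rot: [0.352, 3.12, 0.0]
ft_force: [0.1, -0.4, -2.8]
grip_width: 0.0148
grasp_force: 61.2
```

```bash
python3 - <<'E'
from h import *
w=cap("wrist"); s=ctrl.read_state(); print(s["clock"],s["tcp_pos"],yaw(s),s["ft_force"],totool(s,np.array([.571,.0897,.09])-s["tcp_pos"]))
E
```

```text
59.725 [0.5716 0.0894 0.1167] 167.1171643243586 [-0.3036  0.3638 -4.061 ] [ 0.7101  0.1688 26.6775]
```

{"name": "arm_command", "arguments": {
  "commands": [
    [0.7,0.2,10,0],
    [0,0,7,0],
    [0,0,4,0],
    [0,0,0,0],
    [0,0,0,0]
  ]
}}

```text
clock: 60.35
tcp_pos: [0.5705, 0.0897, 0.095]
ee_rot: [0.352, 3.122, -0.0]
ft_force: [0.5, -0.4, -5.1]
grip_width: 0.0147
grasp_force: 61.3
```

{"name": "arm_command", "arguments": {
  "commands": [
    [0,0,2,0],
    [0,0,2,0],
    [0,0,0,0],
    [0,0,0,0]
  ]
}}

```text
clock: 60.85
tcp_pos: [0.5704, 0.0898, 0.0909]
ee_rot: [0.352, 3.122, 0.0]
ft_force: [-1.0, 0.4, -4.8]
grip_width: 0.0147
grasp_force: 61.3
```

{"name": "arm_command", "arguments": {
  "commands": [
    [0,0,1,0],
    [0,0,0.7,0],
    [0,0,0,0],
    [0,0,0,0]
  ]
}}

```text
clock: 61.35
tcp_pos: [0.5705, 0.0898, 0.0902]
ee_rot: [0.352, 3.121, 0.0]
ft_force: [-2.9, 0.5, 6.1]
grip_width: 0.0148
grasp_force: 62.6
```

{"name": "arm_command", "arguments": {
  "commands": [
    [0,0,0.7,0],
    [0,0,0,0],
    [0,0,0,0]
  ]
}}

```text
clock: 61.72
tcp_pos: [0.5705, 0.0897, 0.0902]
ee_rot: [0.352, 3.121, -0.0]
ft_force: [-4.2, -0.5, 10.0]
grip_width: 0.0145
grasp_force: 63.4
```

The lid rides on its tongues at TCP z = 90.2 mm, as predicted, 45° away from the notches. Now I turn it on the rim.

{"name": "arm_command", "arguments": {
  "commands": [
    [0,0,0,4],
    [0,0,0,5],
    [0,0,0,5],
    [0,0,0,5],
    [0,0,0,5],
    [0,0,0,5],
    [0,0,0,5],
    [0,0,0,0]
  ]
}}

```text
clock: 62.72
tcp_pos: [0.5725, 0.0895, 0.0902]
ee_rot: [1.246, 2.879, 0.002]
ft_force: [0.2, -0.4, 7.9]
grip_width: 0.0147
grasp_force: 62.9
```

```bash
python3 - <<'E'
from h import *
s=ctrl.read_state(); print(s["clock"],s["tcp_pos"],yaw(s),s["ft_force"],s["moment"],s["joint_positions"])
E
```

```text
62.725 [0.5725 0.0895 0.0902] 133.18286451606062 [ 0.1519 -0.4008  7.8755] [-0.0826  0.2215  0.1868] [-0.0373  0.6602  1.6668 -0.0009  0.8096 -0.7903]
```

{"name": "arm_command", "arguments": {
  "commands": [
    [0,0,0,2],
    [0,0,0,2],
    [0,0,0,2],
    [0,0,0,1],
    [0,0,0,1],
    [0,0,0,1],
    [0,0,0,0]
  ]
}}

```text
clock: 63.6
tcp_pos: [0.569, 0.0898, 0.0875]
ee_rot: [-1.472, -2.772, 0.002]
ft_force: [0.8, -0.9, -4.8]
grip_width: 0.0146
grasp_force: 61.3
```

{"name": "arm_command", "arguments": {
  "commands": [
    [0,0,0,0.7],
    [0,0,0,0.7],
    [0,0,0,0]
  ]
}}

```text
clock: 63.98
tcp_pos: [0.5702, 0.0897, 0.0883]
ee_rot: [-1.506, -2.757, 0.0]
ft_force: [-0.6, 0.0, -3.6]
grip_width: 0.0149
grasp_force: 61.3
```

```bash
python3 - <<'E'
from h import *
s=ctrl.read_state(); print(s["clock"],s["tcp_pos"],yaw(s),s["ft_force"],s["moment"])
E
```

```text
63.975 [0.5702 0.0897 0.0883] 122.69973858050693 [-0.5962  0.003  -3.6168] [ 0.0516 -0.0029  0.01  ]
```

The tongues are over the notches and the lid now hangs at z = 88.3 mm. I'll lower it home.

{"name": "arm_command", "arguments": {
  "commands": [
    [0,0,2,0.3],
    [0,0,2,0],
    [0,0,1,0],
    [0,0,0,0],
    [0,0,0,0]
  ]
}}

```text
clock: 64.6
tcp_pos: [0.5704, 0.0898, 0.0835]
ee_rot: [1.513, 2.753, 0.0]
ft_force: [-0.4, -0.4, -4.6]
grip_width: 0.0145
grasp_force: 61.3
```

{"name": "arm_command", "arguments": {
  "commands": [
    [0,0,1,0],
    [0,0,0.7,0],
    [0,0,0,0],
    [0,0,0,0]
  ]
}}

```text
clock: 65.1
tcp_pos: [0.5705, 0.0898, 0.0822]
ee_rot: [1.513, 2.753, 0.0]
ft_force: [-1.3, 0.1, 0.5]
grip_width: 0.0147
grasp_force: 61.9
```

TCP z = 82.2 mm is exactly 8 mm below riding, so the lid is home. I'll release, rise, and locate the bar's knob.

{"name": "arm_command", "arguments": {
  "commands": [
    [0,0,0,0],
    [0,0,0,0],
    [0,0,0,0],
    [0,0,-20,0],
    [0,0,-30,0],
    [0,0,-40,0],
    [0,0,-30,0],
    [0,0,0,0]
  ],
  "claw": 0
}}

```text
clock: 66.1
tcp_pos: [0.5723, 0.0897, 0.2044]
ee_rot: [1.51, 2.748, 0.005]
ft_force: [-0.0, 0.6, -0.2]
grip_width: 0.0426
grasp_force: 0.0
```

```bash
python3 - <<'E'
from h import *
w=cap("wrist"); s=w["s"]; print(s["clock"],s["tcp_pos"],yaw(s))
def old(p,ps):
    c=dict(w); th=np.radians(ps); R=np.array([[np.cos(th),np.sin(th),0],[np.sin(th),-np.cos(th),0],[0,0,-1]])
    c["s"]={"tcp_pos":np.array(p),"ee_rot":Rn.from_matrix(R).as_rotvec()}; return c
a=old((.5275,.0472,.1507),45.34); b=old((.6014,-.2346,.2007),130.16)
print("knob",tri([ray(a,537,272),ray(b,515,60)]),onz(a,540,270,.1085),onz(b,513,61,.1085))
print("post",tri([ray(a,465,297),ray(b,460,25)]),onz(a,465,297,.09))
pv=np.array([.571,.0897])+.132*np.array([np.cos(np.radians(-87.7)),np.sin(np.radians(-87.7))]); print("pivot",pv)
# lid check: dots
g=cv2.cvtColor(w["color"],cv2.COLOR_RGB2GRAY)
D=[]
for A in (123,3,-117):
    p=np.array([.5705+.1045*np.cos(np.radians(A)),.0898+.1045*np.sin(np.radians(A)),.072]); u,v=proj(w,p).round().astype(int)
    if not(15<v<465 and 15<u<625): continue
    q=g[v-12:v+13,u-12:u+13].astype(float); wt=np.clip(np.median(q)-25-q,0,None); yy,xx=np.mgrid[-12:13,-12:13]
    d=onz(w,u+(wt*xx).sum()/wt.sum(),v+(wt*yy).sum()/wt.sum(),.072); print(A,(u,v),np.degrees(np.arctan2(d[1]-.0898,d[0]-.5705)),np.hypot(d[0]-.5705,d[1]-.0898))
t=cap("top")
cv2.imwrite("pics/f.png",np.hstack([cv2.resize(w["color"],None,fx=.75,fy=.75),cv2.resize(t["color"][170:290,195:325],(320,360))])[:,:,::-1])
E
```

```text
66.1 [0.5723 0.0897 0.2044] 122.41746591289079
knob (array([ 0.6206, -0.0482,  0.1115]), np.float64(3.137255605602793e-05)) [ 0.6236 -0.0511  0.1085] [ 0.6208 -0.0483  0.1085]
post (array([ 0.5784, -0.0451,  0.0815]), np.float64(0.001610491274465968)) [ 0.5768 -0.0393  0.09  ]
pivot [ 0.5763 -0.0422]
123 (np.int64(311), np.int64(87)) 122.53202603491596 0.10472086264305201
3 (np.int64(422), np.int64(286)) 2.764429409144533 0.10394087675136161
-117 (np.int64(205), np.int64(288)) -117.6963560600301 0.10406230277725464
```

The lid's dots are at 122.5°, 2.8° and -117.7°, which matches the notches (2.3°), so it is keyed and home. The knob is at (0.621, -0.048), 45 mm from the pivot, and the bar is about 100° out. I'll move above the knob with tool x along the bar.

{"name": "arm_command", "arguments": {
  "commands": [
    [-28.5,-6.6,0,0],
    [-28.5,-6.6,0,0],
    [-28.5,-6.6,0,0],
    [-28.5,-6.6,0,0],
    [-28.5,-6.6,0,0],
    [0,0,0,10],
    [0,0,0,10],
    [0,0,0,10]
  ]
}}

```text
clock: 67.2
tcp_pos: [0.6176, -0.0482, 0.1993]
ee_rot: [-2.178, -2.258, 0.003]
ft_force: [-0.1, 0.9, 0.3]
grip_width: 0.0425
grasp_force: 0.0
```

{"name": "arm_command", "arguments": {
  "commands": [
    [0,0,0,10],
    [0,0,0,10],
    [0,0,0,10],
    [0,0,0,10],
    [0,0,0,10],
    [0,0,0,10],
    [0,0,0,10],
    [0,0,0,10]
  ]
}}

```text
clock: 68.2
tcp_pos: [0.6176, -0.048, 0.1993]
ee_rot: [-3.123, -0.33, 0.007]
ft_force: [-1.1, -0.5, 0.2]
grip_width: 0.0427
grasp_force: 0.0
```

{"name": "arm_command", "arguments": {
  "commands": [
    [0,0,0,10],
    [0,0,0,10],
    [0,0,0,0],
    [0,0,0,0]
  ]
}}

```text
clock: 68.7
tcp_pos: [0.6183, -0.0481, 0.2006]
ee_rot: [-3.135, 0.204, 0.003]
ft_force: [0.4, -0.7, -0.4]
grip_width: 0.0429
grasp_force: 0.0
```

```bash
python3 - <<'E'
from h import *
w=cap("wrist"); s=w["s"]; print(s["clock"],s["tcp_pos"],yaw(s),s["joint_positions"])
k=np.array([.6207,-.0482,.1085]); print(totool(s,k-s["tcp_pos"]),proj(w,k),proj(w,[.5763,-.0422,.09]))
u,v=proj(w,k).astype(int)
for b in blobs(w,(0,0,0),(180,255,60),(u-40,v-50,u+40,v+40),60): print(b)
cv2.imwrite("pics/k.png",np.hstack([w["color"][100:440,80:560],cv2.resize(cap("top")["color"][170:290,195:325],(320,340))])[:,:,::-1])
E
```

```text
68.7 [ 0.6183 -0.0481  0.2006] -7.448319638151577 [-0.2576  0.5565  1.4746 -0.      1.1128  1.4432]
[ 2.5771 -0.2226 92.0772] [315.7753 241.5982] [315.5666 291.7761]
(412, np.float64(316.0), np.float64(236.3), 13.2, (306, 223, 21, 27))
(406, np.float64(292.6), np.float64(248.4), 46.2, (275, 205, 55, 76))
```

View pics/k.png

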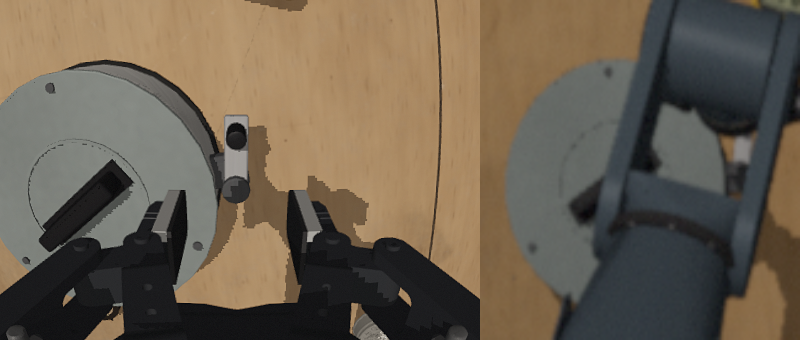

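The knob top is at (316,240), matching the prediction. I'll descend, grip it, and swing it in along its arc.

{"name": "arm_command", "arguments": {
  "commands": [
    [2.6,0,20,0],
    [0,0,30,0],
    [0,0,30,0],
    [0,0,20,0],
    [0,0,10,0],
    [0,0,3,0],
    [0,0,0,0]
  ]
}}

```text
clock: 69.68
tcp_pos: [0.6219, -0.0487, 0.0893]
ee_rot: [3.135, -0.207, 0.002]
ft_force: [-0.3, 0.2, 0.1]
grip_width: 0.0427
grasp_force: 0.0
```

{"name": "arm_command", "arguments": {
  "commands": [
    [0,0,0,0],
    [0,0,0,0],
    [0,0,0,0],
    [0,0,0,0],
    [0,0,0,0],
    [0,0,0,0]
  ],
  "claw": -1
}}

```text
clock: 70.42
tcp_pos: [0.6221, -0.0487, 0.0897]
ee_rot: [3.134, -0.208, 0.003]
ft_force: [0.2, 0.1, 5.1]
grip_width: 0.0117
grasp_force: 58.6
```

{"name": "arm_command", "arguments": {
  "commands": [
    [-0.7,-7.8,0,-10],
    [-0.7,-7.8,0,-10],
    [0,0,0,0]
  ]
}}

```text
clock: 70.8
tcp_pos: [0.6217, -0.0324, 0.0898]
ee_rot: [3.123, 0.342, 0.004]
ft_force: [0.2, 1.3, 5.2]
grip_width: 0.0116
grasp_force: 58.7
```

```bash
python3 - <<'E'
from h import *
s=ctrl.read_state(); p=s["tcp_pos"][:2]-np.array([.5763,-.0422]); print(s["clock"],s["tcp_pos"],yaw(s),s["ft_force"],s["moment"],"r",np.hypot(*p),np.degrees(np.arctan2(p[1],p[0])))
E
```

```text
70.8 [ 0.6217 -0.0324  0.0898] 12.50326571245565 [0.1855 1.3081 5.1875] [ 0.3346  0.005  -0.0363] r 0.046425448608714656 12.148909985610153
```

{"name": "arm_command", "arguments": {
  "commands": [
    [-0.7,-7.8,0,-10],
    [-0.7,-7.8,0,-10],
    [-0.7,-7.8,0,-10],
    [-0.7,-7.8,0,-10],
    [-0.7,-7.8,0,-10],
    [-0.7,-7.8,0,-10],
    [0,0,0,0]
  ]
}}

```text
clock: 71.68
tcp_pos: [0.5909, 0.0023, 0.0898]
ee_rot: [-2.534, -1.855, -0.005]
ft_force: [0.4, 7.0, 6.3]
grip_width: 0.0115
grasp_force: 58.8
```

{"name": "arm_command", "arguments": {
  "commands": [
    [-0.4,-5,0,-6.4],
    [-0.4,-5,0,-6.4],
    [0,0,0,0]
  ]
}}

```text
clock: 72.05
tcp_pos: [0.5808, 0.0045, 0.0898]
ee_rot: [-2.312, -2.125, -0.006]
ft_force: [0.2, 8.9, 7.3]
grip_width: 0.0117
grasp_force: 58.9
```

```bash
python3 - <<'E'
from h import *
s=ctrl.read_state(); p=s["tcp_pos"][:2]-np.array([.5763,-.0422]); print(s["clock"],s["tcp_pos"],yaw(s),s["ft_force"],s["moment"],"r",np.hypot(*p),np.degrees(np.arctan2(p[1],p[0])))
E
```

```text
72.05 [0.5808 0.0045 0.0898] 85.1790113956121 [0.2159 8.9385 7.312 ] [1.3696 0.0101 0.0409] r 0.0468740265686688 84.4877083909353
```

{"name": "arm_command", "arguments": {
  "commands": [
    [0.7,-2.4,0,-3],
    [0.4,-2.4,0,-3],
    [0,0,0,0]
  ]
}}

```text
clock: 72.42
tcp_pos: [0.576, 0.0048, 0.0897]
ee_rot: [-2.197, -2.244, -0.004]
ft_force: [-0.1, 5.5, 8.2]
grip_width: 0.0119
grasp_force: 58.9
```

{"name": "arm_command", "arguments": {
  "commands": [
    [0,-1.6,0,-2],
    [0,0,0,0]
  ]
}}

```text
clock: 72.68
tcp_pos: [0.5743, 0.0048, 0.0897]
ee_rot: [-2.158, -2.282, -0.004]
ft_force: [-1.0, 5.0, 7.5]
grip_width: 0.0116
grasp_force: 58.9
```

{"name": "arm_command", "arguments": {
  "commands": [
    [0,-1.5,0,0],
    [0,0,0,0]
  ]
}}

```text
clock: 72.92
tcp_pos: [0.574, 0.0047, 0.0898]
ee_rot: [2.158, 2.281, 0.006]
ft_force: [1.5, 5.7, 5.5]
grip_width: 0.0117
grasp_force: 58.8
```

```bash
python3 - <<'E'
from h import *
s=ctrl.read_state(); p=s["tcp_pos"][:2]-np.array([.5763,-.0422]); print(s["clock"],s["tcp_pos"],yaw(s),s["ft_force"],s["moment"],"r",np.hypot(*p),np.degrees(np.arctan2(p[1],p[0])))
E
```

```text
72.925 [0.574  0.0047 0.0898] 93.17307677491397 [1.5157 5.6573 5.4612] [ 0.9913 -0.1487  0.0181] r 0.0469502725771445 92.79730716882796
```

{"name": "arm_command", "arguments": {
  "commands": [
    [0.5,-1.5,0,0],
    [0,0,0,0],
    [0,0,0,0]
  ]
}}

```text
clock: 73.3
tcp_pos: [0.5739, 0.0047, 0.0898]
ee_rot: [2.157, 2.279, 0.009]
ft_force: [3.9, 4.9, 4.3]
grip_width: 0.0111
grasp_force: 58.6
```

{"name": "arm_command", "arguments": {
  "commands": [
    [0.3,-1,0,0],
    [0,0,0,0],
    [0,0,0,0]
  ]
}}

```text
clock: 73.68
tcp_pos: [0.5739, 0.0047, 0.0899]
ee_rot: [2.156, 2.278, 0.01]
ft_force: [5.0, 5.1, 1.7]
grip_width: 0.0116
grasp_force: 58.5
```

The bar is at its end stop: there is no further motion under 5 N, at 92.8° towards the centre. I'll release and rise clear.

{"name": "arm_command", "arguments": {
  "commands": [
    [0,0,0,0],
    [0,0,0,0],
    [0,0,0,0],
    [0,0,0,0],
    [0,0,-20,0],
    [0,0,-30,0],
    [0,0,-40,0],
    [0,0,-40,0]
  ],
  "claw": 0
}}

```text
clock: 74.68
tcp_pos: [0.5698, 0.0036, 0.2197]
ee_rot: [-2.158, -2.282, 0.001]
ft_force: [1.1, 0.5, 0.4]
grip_width: 0.0429
grasp_force: 0.0
```

{"name": "arm_command", "arguments": {
  "commands": [
    [0,0,0,0],
    [0,0,0,0]
  ]
}}

```text
clock: 74.92
tcp_pos: [0.5695, 0.0038, 0.2183]
ee_rot: [-2.158, -2.282, 0.001]
ft_force: [-0.4, -0.4, -0.3]
grip_width: 0.0426
grasp_force: 0.0
```

```bash
python3 - <<'E'
from h import *
w=cap("wrist"); s=w["s"]; print(s["clock"],s["tcp_pos"],yaw(s),s["ft_force"],s["grip_width"])
for r in (.045,.047):
    k=np.array([.5763,-.0422,0])+r*np.array([np.cos(np.radians(92.3)),np.sin(np.radians(92.3)),0]); k[2]=.1085; print(proj(w,k))
u,v=proj(w,k).astype(int)
g=w["color"].max(2); x0,y0=u-25,v-25; m=(g[y0:y0+50,x0:x0+50]<50).astype(np.uint8)
n,_,st,ce=cv2.connectedComponentsWithStats(m)
for i in range(1,n):
    if st[i,4]>50:
        q=onz(w,ce[i][0]+x0,ce[i][1]+y0,.1); d=q[:2]-np.array([.5763,-.0422]); print("knob blob",st[i],ce[i]+[x0,y0],q,np.degrees(np.arctan2(d[1],d[0])),np.hypot(*d))
gg=cv2.cvtColor(w["color"],cv2.COLOR_RGB2GRAY)
for A in (122.5,2.5,-117.5):
    p=np.array([.5705+.1045*np.cos(np.radians(A)),.0898+.1045*np.sin(np.radians(A)),.072]); u,v=proj(w,p).round().astype(int)
    if not(15<v<465 and 15<u<625): print(A,"out");continue
    q=gg[v-8:v+9,u-8:u+9].astype(float); wt=np.clip(np.median(q)-25-q,0,None); yy,xx=np.mgrid[-8:9,-8:9]
    if wt.sum(): d=onz(w,u+(wt*xx).sum()/wt.sum(),v+(wt*yy).sum()/wt.sum(),.072); print(A,np.degrees(np.arctan2(d[1]-.0898,d[0]-.5705)),np.hypot(d[0]-.5705,d[1]-.0898))
E
```

```text
74.925 [0.5695 0.0038 0.2183] 93.21084814218156 [-0.369  -0.4291 -0.3124] 0.04260182616892672
[322.4246 237.8378]
[322.4838 235.1239]
knob blob [ 17  12  19  24 340] [322.3118 233.8441] [0.5745 0.0034 0.1   ] 92.26603209672689 0.04558602641516307
122.5 out
2.5 2.954903251807025 0.10374221940759842
-117.5 -117.86044460932334 0.10407856354115064
```

The bar stayed at its stop, pointing 92.3° at the pot's centre. The lid is keyed and home, and the arm is clear. I'll hand the job in.

```bash
python3 -c "
from rig import ctrl
print(ctrl.close_job())"
```

```text
the job is handed in; nothing more can be done
None
```

The job is handed in: both tins and both spools stand upright in the pot, the lid was turned on the rim until it dropped home, and the hold-down bar is swung in to its stop, at about 75 s of the 210 s allowed.

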